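Book in the cheese delivery and set it out

TASK

Book in the cheese packs standing on the wooden delivery board: take the hand scanner from its rest and, working along the row from the robot's left to its right, aim its window at the label on top of each pack from roughly a hand's breadth (about 10 cm) away and hold it steady for a full second, all before any pack is moved. Then lay the scanner back in its rest as it was, and set every pack upright and label up on the marble display slab, each wholly on the slab and none stacked. The cheese is soft, so pinch the packs only lightly and set them down gently, and leave everything else on the counter where it is.

Things in the scene. Friction and masses are not known exactly. Their poses are not given: they have to be found in the camera images.
- board: Delivery board: flat, rimless, fixed, light wood, 280 (x) x 370 (y) x 18 mm thick, lying on the counter left or right of the scanner rest, turned up to 0.1 rad. Origin: centre of the underside. The packs stand on it in one row along its y axis, about 82 mm apart (more where one is absent); the leftmost pack has the greatest y.
- slab: Display slab: flat, rimless, fixed, marble, 280 (x) x 370 (y) x 20 mm thick, lying on the counter on the other side of the scanner rest, turned up to 0.1 rad. Origin: centre of the underside. Its near half (its own x below 0) is free; the brown wheel stands on its far half.
- cradle: Scanner rest, fixed: dark foot 125 x 60 x 10 mm with two steel forks that carry the scanner's handle. Origin: centre of the underside, below the handle's middle; x points the way the scanner's head points (away from the robot). Forks 10 mm thick at x = -55 and +44 mm: fingers fit between them.
- cradle_saddle (a point): Point midway between the forks on the level of their saddles, 62 mm above the counter, where the underside of the handle rests. Above it the forks' prongs flare outwards, from about 36 mm apart at the saddle to 56 mm at their tops, 89 mm above the counter.
- scanner: Bent-neck barcode scanner, loose, grey, 0.16 kg, not fragile, reads by itself. Handle 150 mm long (x), 30 wide (y), 26 high (z); from its front end a flat head 60 mm long, 56 wide, 24 thick bends 60 degrees downwards. Origin: middle of the handle, near the centre of mass; x to the head, z up. In the rest the handle is level, its origin 75 mm above the counter over the rest's origin.
- scanner_eye (a point): Centre of the window at the head's end, 100 mm ahead of and 52 mm below the handle's middle. z: line of sight out of the window (60 degrees below the handle's x); y: the scanner's y. Reads a label 50 to 150 mm away, within 15 mm of the line of sight (x, y), seen within 45 degrees of square on at any turn, if held so for 0.8 s without a break.
- c1: Pack: round plastic tub with a grey lid and a black band, 64 mm across, 78 mm tall; first (leftmost) in the row. Soft cheese: 40 N in all from the fingers dents it (8 N a finger lifts it easily), as does 40 N against the slab or a drop of over 20 mm. Origin: centre of the underside, z up. May be absent (3 or 4 packs are there). 0.15 to 0.4 kg.
- c2: Pack: square chipwood box 62 x 62 mm, 48 mm tall; second in the row. Soft cheese: 40 N in all from the fingers dents it (8 N a finger lifts it easily), as does 40 N against the slab or a drop of over 20 mm. Origin: centre of the underside, z up. May be absent (3 or 4 packs are there). 0.15 to 0.4 kg.
- c3: Pack: cardboard carton with a pale band, 58 (x) x 64 (y) mm, 62 mm tall; third in the row. Soft cheese: 40 N in all from the fingers dents it (8 N a finger lifts it easily), as does 40 N against the slab or a drop of over 20 mm. Origin: centre of the underside, z up. May be absent (3 or 4 packs are there). 0.15 to 0.4 kg.
- c4: Pack: round chipwood box, 64 mm across, 54 mm tall; last (rightmost) in the row. Soft cheese: 40 N in all from the fingers dents it (8 N a finger lifts it easily), as does 40 N against the slab or a drop of over 20 mm. Origin: centre of the underside, z up. May be absent (3 or 4 packs are there). 0.15 to 0.4 kg.
- c1_label (a point): Centre of the white label with black bars (46 x 30 mm) on top of pack c1, in the middle of the lid; its z axis is square to the label (up).
- c2_label (a point): Centre of the white label with black bars (46 x 30 mm) on top of pack c2, in the middle of the lid; its z axis is square to the label (up).
- c3_label (a point): Centre of the white label with black bars (46 x 30 mm) on top of pack c3, on the top, 8 mm to +y of its middle; its z axis is square to the label (up).
- c4_label (a point): Centre of the white label with black bars (46 x 30 mm) on top of pack c4, in the middle of the lid; its z axis is square to the label (up).
- wheel: Bystander, to be left where it is (40 mm at most): a brown rind cheese wheel, 108 mm across, 50 mm tall, standing on the slab's far half. Origin: centre of the underside.
- jar: Bystander, to be left where it is (40 mm at most): an amber jam jar, 56 mm across, 75 mm tall, standing on the board's far side. Origin: centre of the underside.
- knife: Bystander, to be left where it is (40 mm at most): a flat cheese spatula 160 mm long with a wooden handle, lying on the counter near the robot. Origin: centre of the underside (spatula: near its middle).
- oil: Bystander, to be left where it is (40 mm at most): a green glass bottle, 72 mm across, 200 mm tall, at the far side left of the scanner rest. Origin: centre of the underside.
- ticket: Bystander, to be left where it is (40 mm at most): a price-ticket stand: wooden foot 50 x 60 mm, blank white card up to 100 mm high, at the far side. Origin: centre of the underside.

How it is judged:
By the outcome, as a careful person would: the job done as asked, in the order asked, and still so for the second after the job is handed in, with the robot touching nothing.
Of c1, c2, c3, c4 only 3 to 4 are there at a start; the rules pass over those that are not, and their reading is None.
At some moment in a run one of c1, c2, c3, c4 may be knocked a few centimetres aside while the robot is not near it.
It also fails if it takes over 210 s, if anything falls off the work surface, if the arm or the gripper's body presses on something with over 40 N, if the wrist force passes 120 N, or if a joint passes its speed limit or range.

ROBOT

A 7-joint arm with a two-finger parallel gripper is mounted at the origin on the work surface. World frame = base frame: x ahead of the robot, y to its left, z up, the work surface at z = 0. Lengths are in m, angles in rad, forces in N, time in s.
With the tool pointing down it reaches from about 0.4 to 0.85 m from the base axis. Payload 4.5 kg.
Tool frame: the origin (TCP) lies on the centre line of the jaws, within the pads' length; the fingertips stand 11 mm ahead of it and the grasp point (between the pads) lies 8 mm behind it; z points along the fingers, x is the direction in which the jaws open and shut, and the axes are right-handed (so a half turn about z gives the same grasp; the last joint's range is limited). The gripper opens to 88 mm and grips with 3 to 60 N. Pads are 18 mm wide; open, the fingers measure 123 mm over their backs; the gripper's body (75 mm by 187 mm) begins 45 mm behind the grasp point.
Start: joints at [1.325, 0.689, -0.195, 1.565, 0.157, 0.902, -0.215], TCP at [0.173, -0.601, 0.25] pointing down, gripper open.
Joint ranges: [-3.01, 3.01], [-0.46, 2.08], [-1.47, 1.51], [0.13, 2.56], [-1, 4.14], [0.04, 2.09], [-2.66, 2.66]. Speed limits (rad/s): [2.57, 2.57, 3.14, 3.14, 3.14, 3.14, 3.14].

INTERFACE

Orientations are given as a unit quaternion [x, y, z, w].
In Python, from plant import r, vision, order, nets gives the robot as it stands.
- The arm moves only by the tool send_rows, never from a script. Its argument "series" is a list of rows, each an object with "delta_pos": the shift along the tool's x, y, z in cm, a list of three; "turn": the turn about the tool's z in degrees; "jaw": the closure, from 0 (fully open) to 1 (shut). In form: [{"delta_pos": [x, y, z], "turn": turn, "jaw": jaw}, ...]. A call has 1 to 8 rows; each row is the pose to reach, as a shift and turn from the pose commanded when the call began, along the tool's axes at that moment; what a row does not reach only later rows make up. A row lasts 1/12 s, in which the tool goes at most 41.7 mm and 7.16 degrees, less where a joint would pass 70% of its speed; a pose out of reach is approached as far as the arm can. A call with a gripper value outside its range is refused whole. The fingers move at their own pace and stop on an object; "force" is the grip in N (left out, the last holds). Time passes only in rows, so rows that repeat a pose let the fingers close. It gives the time, the measured TCP pose, the force and the opening at its end, in the units of the state.
- r.get_state(): the state, without advancing time (a new reading comes with each control period).
- vision.snapshot(name): name is "side" or "top" or "wrist"; returns the picture (384x512x3 uint8, blue, green, red); there is no depth.
- vision.camera_params(name): a dict with "intrinsics" (3x3 intrinsics, pixels), "extrinsics" (4x4, takes a point from world to camera coordinates). Camera axes: x right, y down, z forward; pixel columns grow to the right and rows downward; lengths in m; the calibration is good to about 2 mm. A picture is of the moment at which its call begins: read the wrist's pose just before it. camera_params takes no time and is no camera call; for the wrist camera it gives the pose at the moment of the call.
- order.finish_job(): hands the job in, once; it reports no verdict.
Trained networks look in the newest picture that a camera, given by its name, has taken for a name from the list of things; names that differ only in an ending like _2 or _b are one class to them, and where a whole thing is asked for, a point or a joint stands for the part that bears it (a point fixed in the world has none). Each returns a list of dicts, best first, with "score" (0 to 1); they miss things now and then, are a little off and sometimes report something else, mostly with a low value. They report only what shows in the picture. A call takes as long as a camera call.
- nets.boxes_of(camera, label): "location" ([row, column] as shares, 0 to 1, of the picture: columns of its width, rows of its height, amid what is visible of it).
- nets.trace(camera, label): "region" (384x512 bool, what is visible of it) and "location" ([row, column] as shares, 0 to 1, of the picture: columns of its width, rows of its height, amid what is visible of it).
The state is a dict: "clock": time; "q": joint angles; "qd": joint speeds; "joint_torque": joint torques, N m; "tool_pos": TCP position; "eef_rot": TCP orientation; "contact_force": force on the tool from outside, world axes, zero at the start; "moment": the same for the moment, N m; "opening": opening from 0.0 (shut) to 1.0 (fully open).
Only numpy, scipy, OpenCV 4.12 (cv2) and the standard library are available. Lean on these libraries where they do the work, as an engineer would, in place of code of your own. Each camera call takes 0.05 s, during which the arm holds its last target.

## Working session

There is one attempt and no reset: what is moved stays moved. The work goes in short steps, Python scripts to look and compute and a tool call to move; the robot and the scene stay as the last step left them, time stands still between calls to the robot, and variables do not carry over. Pictures are saved under pics/ and viewed, and the job is handed in when it is done.

Besides the shell and the picture viewer there is one more tool, called as name(argument=value, ...), one argument or row to a line, values as JSON. send_rows: Moves the arm, as the interface text tells. Its arguments: {"type":"object","properties":{"series":{"type":"array"},"force":{"type":"number"}},"required":["series"]}

```bash
ls; mkdir -p pics; cat > h.py <<'E'
import numpy as np, cv2
from scipy.spatial.transform import Rotation as R
from plant import r, vision, order, nets
np.set_printoptions(precision=4,suppress=True)
def snap(n,f):
    p=vision.camera_params(n); im=vision.snapshot(n); cv2.imwrite('pics/'+f+'.png',im); return im,p
def ray(p,uv,z):
    K=np.array(p['intrinsics']);E=np.array(p['extrinsics'])
    d=E[:3,:3].T@np.linalg.inv(K)@np.array([uv[0],uv[1],1.]); c=-E[:3,:3].T@E[:3,3]
    return c+d*(z-c[2])/d[2]
def proj(p,X):
    K=np.array(p['intrinsics']);E=np.array(p['extrinsics'])
    c=E[:3,:3]@np.array(X)+E[:3,3]; q=K@c; return q[:2]/q[2]
E
python3 - <<'E'
from h import *
for n in ['side','top','wrist']:
    im,p=snap(n,n+'0'); E=np.array(p['extrinsics']); print(n,p['intrinsics'],-E[:3,:3].T@E[:3,3]); print(E[:3,:3])
s=r.get_state();print(s)
E
```

```text
pics
side [[356.6439   0.     255.5085]
 [  0.     356.6439 186.4168]
 [  0.       0.       1.    ]] [0.4107 0.5525 0.6736]
[[-0.9563 -0.2921 -0.0085]
 [-0.2019  0.6814 -0.7035]
 [ 0.2113 -0.6711 -0.7106]]
top [[393.4086   0.     262.7827]
 [  0.     393.4086 187.3063]
 [  0.       0.       1.    ]] [ 0.4407 -0.0081  1.2602]
[[ 0.0033 -1.      0.0043]
 [-0.9942 -0.0037 -0.1077]
 [ 0.1078 -0.004  -0.9942]]
wrist [[342.1297   0.     254.6977]
 [  0.     342.1297 190.527 ]
 [  0.       0.       1.    ]] [ 0.2344 -0.5824  0.3848]
[[ 0.2756 -0.9613 -0.0017]
 [-0.929  -0.2668  0.2565]
 [-0.247  -0.0691 -0.9666]]
{'clock': 0.15, 'q': array([ 1.3248,  0.6898, -0.1945,  1.5661,  0.1573,  0.9025, -0.2151]), 'qd': array([ 0.0013, -0.0032,  0.0003, -0.0027, -0.0006, -0.0004, -0.0012]), 'joint_torque': array([ -0.0013, -52.7864,  -1.2686, -15.3587,  -0.0526,   0.0039,
         0.0001]), 'tool_pos': array([ 0.1724, -0.6003,  0.2491]), 'eef_rot': array([ 0.7988, -0.6016, -0.0006, -0.0004]), 'contact_force': array([-0.0226,  0.3809,  0.2222]), 'moment': array([ 0.0328, -0.0303, -0.0173]), 'opening': 0.9973206915442482}
```

View pics/top0.png

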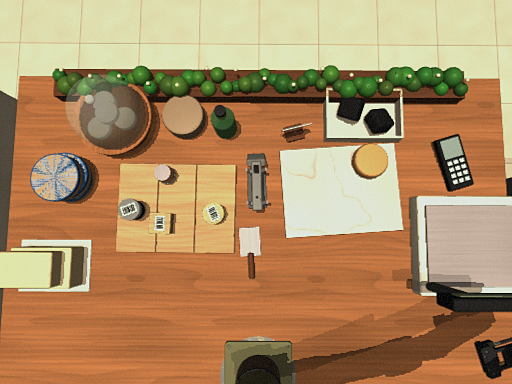

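View pics/side0.png

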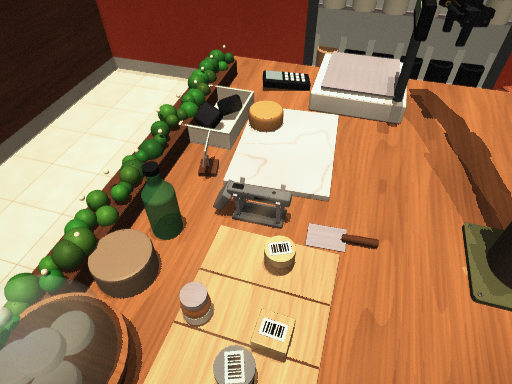

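```bash
python3 - <<'E'
from h import *
im=cv2.imread('pics/top0.png'); c=im[130:270,100:290]; cv2.imwrite('pics/topz.png',cv2.resize(c,None,fx=4,fy=4,interpolation=cv2.INTER_CUBIC))
im=cv2.imread('pics/side0.png'); c=im[220:384,160:320]; cv2.imwrite('pics/sidez.png',cv2.resize(c,None,fx=3.5,fy=3.5,interpolation=cv2.INTER_CUBIC))
H=dict(c1=.096,c2=.066,c3=.08,c4=.072,c1_label=.096,c2_label=.066,c3_label=.08,c4_label=.072,wheel=.07,jar=.093,board=.018,slab=.02,scanner=.08,oil=.2,ticket=.05,knife=.01,cradle=.05)
cams={n:vision.camera_params(n) for n in ['top','side']}
for n in ['top','side']:
  vision.snapshot(n)
  for k,z in H.items():
    for d in nets.trace(n,k)[:2]:
        if d['score']<.2: continue
        m=d['region'].astype(np.uint8)
        v=np.argwhere(m); 
        if len(v)<5: continue
        l=d['location']; (cx,cy),wh,a=cv2.minAreaRect(v[:,::-1].astype(np.float32))
        print(n,k,round(d['score'],2),'px',l[1]*512,l[0]*384,'xy',ray(cams[n],(l[1]*512,l[0]*384),z)[:2],'n',len(v),'rect',cx,cy,wh,a)
E
```

```text
top c1 0.84 px 162.9184 222.4128 xy [0.4618 0.281 ] n 471 rect 161.5 223.0 (23.0, 20.0) 0.0
top c1 0.61 px 131.4816 212.31359999999998 xy [0.4912 0.3746] n 490 rect 130.5 209.5 (21.0, 27.0) 90.0
top c2 0.84 px 162.9184 222.4128 xy [0.4623 0.2885] n 471 rect 161.5 223.0 (23.0, 20.0) 0.0
top c2 0.61 px 131.4816 212.31359999999998 xy [0.4925 0.3845] n 490 rect 130.5 209.5 (21.0, 27.0) 90.0
top c3 0.84 px 162.9184 222.4128 xy [0.4621 0.285 ] n 471 rect 161.5 223.0 (23.0, 20.0) 0.0
top c3 0.61 px 131.4816 212.31359999999998 xy [0.4919 0.3799] n 490 rect 130.5 209.5 (21.0, 27.0) 90.0
top c4 0.84 px 162.9184 222.4128 xy [0.4622 0.287 ] n 471 rect 161.5 223.0 (23.0, 20.0) 0.0
top c4 0.61 px 131.4816 212.31359999999998 xy [0.4922 0.3825] n 490 rect 130.5 209.5 (21.0, 27.0) 90.0
top c1_label 0.72 px 129.5872 212.50560000000002 xy [0.4906 0.3802] n 457 rect 131.5 210.0 (20.0, 27.0) 90.0
top c2_label 0.72 px 158.9248 223.18080000000003 xy [0.46   0.3005] n 483 rect 161.0 222.5 (21.0, 24.0) 90.0
top c4_label 0.74 px 215.9104 212.31359999999998 xy [0.4931 0.1283] n 390 rect 213.0 213.0 (20.0, 22.0
[... 4691 characters left out ...]
.20323944091797) 9.92624568939209
side knife 0.72 px 330.496 235.50719999999998 xy [0.3963 0.0287] n 1148 rect 341.5224609375 240.19216918945312 (71.4247817993164, 23.903438568115234) 11.768289566040039
side knife 0.45 px 248.0128 312.11519999999996 xy [0.5216 0.2584] n 16934 rect 242.135986328125 314.75201416015625 (171.0144805908203, 169.7622833251953) 10.30484676361084
side cradle 0.59 px 261.7856 210.3168 xy [0.5595 0.0337] n 1044 rect 259.65496826171875 202.6146240234375 (53.16701889038086, 42.75032424926758) 9.92624568939209
side cradle 0.57 px 157.2864 202.4832 xy [0.803  0.0806] n 1993 rect 159.22640991210938 199.79244995117188 (78.84495544433594, 32.69180679321289) 74.05460357666016
```

View pics/topz.png

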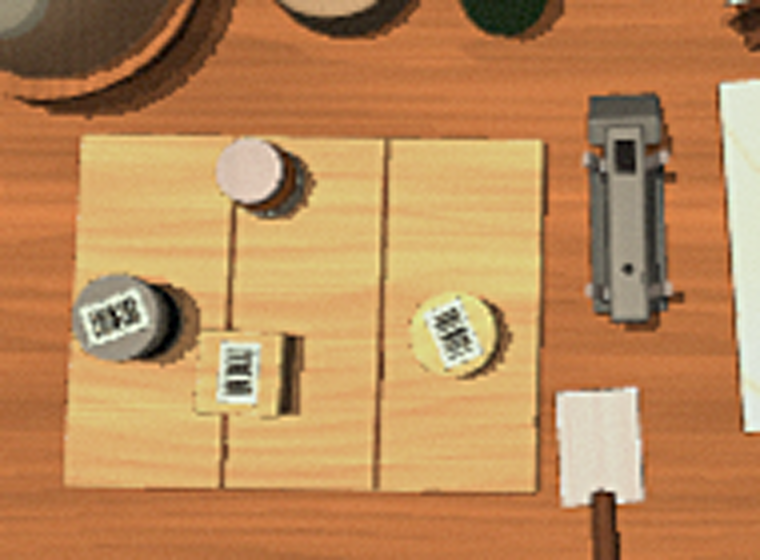

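View pics/sidez.png

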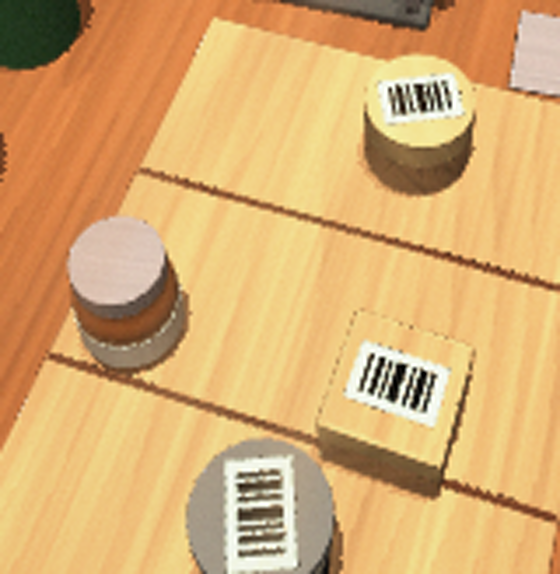

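```bash
python3 - <<'E'
from h import *
a=cv2.imread('pics/top0.png')[180:384,352:512]; b=cv2.imread('pics/side0.png')[0:130,352:512]
a=cv2.resize(a,None,fx=2.9,fy=2.9);b=cv2.resize(b,None,fx=2,fy=2)
o=np.zeros((600,800,3),np.uint8); o[:a.shape[0],:a.shape[1]]=a; o[:b.shape[0],470:470+b.shape[1]]=b
cv2.imwrite('pics/m.png',o)
E
```

```text
(no output)
```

View pics/m.png

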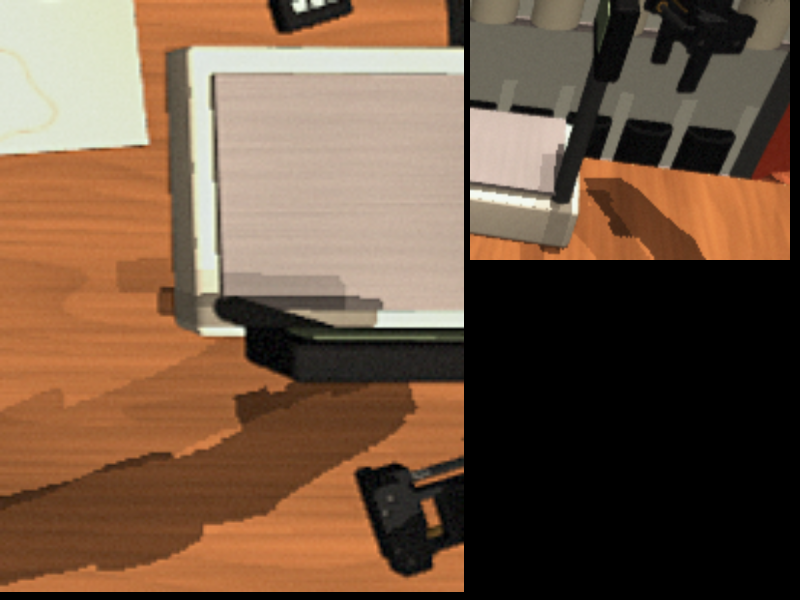

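View pics/wrist0.png

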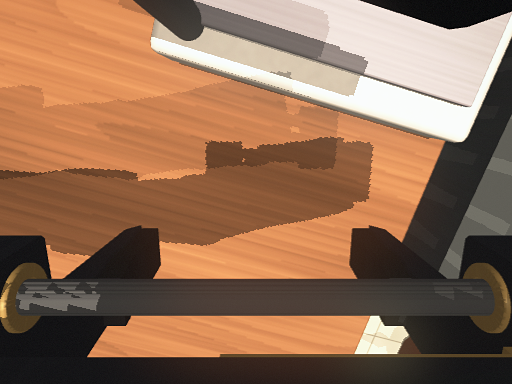

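```bash
python3 - <<'E'
from h import *
T=vision.camera_params('top');S=vision.camera_params('side');W=vision.camera_params('wrist')
print(ray(T,(428,285),.08),ray(S,(412,97),.08))
def tri(pts):
    A=[];b=[]
    for p,uv in pts:
        P=np.array(p['intrinsics'])@np.array(p['extrinsics'])[:3]
        for i in (0,1):
            v=uv[i]*P[2]-P[i]; A.append(v[:3]);b.append(-v[3])
    return np.linalg.lstsq(np.array(A),np.array(b),rcond=None)[0]
# display bottom left corner: top view(437,300)/(455,310) ; side (412,40)
print(tri([(T,(437,295)),(S,(410,38))]),tri([(T,(455,311)),(S,(418,40))]))
for z in (.2,.3,.4): print(ray(T,(437,300),z),ray(T,(455,311),z),ray(S,(410,38),z))
E
```

```text
[ 0.2812 -0.5001  0.08  ] [ 0.2367 -0.5179  0.08  ]
[ 0.2933 -0.435   0.2882] [ 0.2579 -0.4893  0.2639]
[ 0.2588 -0.4722  0.2   ] [ 0.2307 -0.5183  0.2   ] [ 0.2771 -0.6621  0.2   ]
[ 0.2759 -0.4284  0.3   ] [ 0.2505 -0.4702  0.3   ] [ 0.3053 -0.4056  0.3   ]
[ 0.2931 -0.3847  0.4   ] [ 0.2703 -0.4221  0.4   ] [ 0.3335 -0.1492  0.4   ]
```

```bash
cat >> h.py <<'E'
def yaw(s):
    x=R.from_quat(s['eef_rot']).as_matrix()[:,0]; return np.degrees(np.arctan2(x[1],x[0]))
def go(*ways):
    """ways: (x,y,z,yaw_tool_x_deg)"""
    s=r.get_state(); M=R.from_quat(s['eef_rot']).as_matrix(); y0=yaw(s)
    print('t',round(s['clock'],2),'pos',s['tool_pos'],'yaw',round(y0,2),'q',s['q'],'F',s['contact_force'],'op',round(s['opening'],3))
    for w in ways:
        d=M.T@(np.array(w[:3])-s['tool_pos'])*100
        t=-((w[3]-y0+180)%360-180)
        print(w,'-> d',np.round(d,2),'turn',round(t,1))
E
python3 - <<'E'
from h import *
go((.117,-.40,.25,-74),(.117,-.40,.25,-110),(.2,-.33,.25,-110),(.3,-.25,.25,-110),(.45,-.1,.25,-90))
E
```

```text
t 1.95 pos [ 0.1726 -0.6007  0.2497] yaw -73.97 q [ 1.3248  0.6891 -0.1946  1.5653  0.1573  0.9025 -0.2151] F [ 0.1186  0.7482 -0.0846] op 0.997
(0.117, -0.4, 0.25, -74) -> d [-20.83  -0.2   -0.03] turn 0.0
(0.117, -0.4, 0.25, -110) -> d [-20.83  -0.2   -0.03] turn 36.0
(0.2, -0.33, 0.25, -110) -> d [-25.26 -10.11  -0.03] turn 36.0
(0.3, -0.25, 0.25, -110) -> d [-30.19 -21.93  -0.03] turn 36.0
(0.45, -0.1, 0.25, -90) -> d [-40.46 -40.49  -0.03] turn 16.0
```

send_rows(
  series=[
    {"delta_pos":[-3,0,0],"turn":0,"jaw":0},
    {"delta_pos":[-6,0,0],"turn":0,"jaw":0},
    {"delta_pos":[-9,0,0],"turn":0,"jaw":0},
    {"delta_pos":[-12,0,0],"turn":6,"jaw":0},
    {"delta_pos":[-15,0,0],"turn":12,"jaw":0},
    {"delta_pos":[-18,0,0],"turn":18,"jaw":0},
    {"delta_pos":[-20,0,0],"turn":24,"jaw":0},
    {"delta_pos":[-20.8,0,0],"turn":30,"jaw":0},
  ],
  force=30,
)

```text
clock: 2.62
tool_pos: [0.1139, -0.3973, 0.2499]
eef_rot: [-0.614, 0.789, 0.001, 0.0]
contact_force: [0.2, -0.0, 0.2]
opening: 1.002
```

```bash
python3 - <<'E'
from h import *
go((.2,-.33,.25,-110),(.3,-.25,.25,-110),(.45,-.1,.25,-90))
E
```

```text
t 2.62 pos [ 0.1139 -0.3973  0.2499] yaw -104.26 q [ 1.2136  0.4261 -0.0485  2.1689  0.0383  0.5503 -0.683 ] F [ 0.1648 -0.0435  0.2183] op 1.002
(0.2, -0.33, 0.25, -110) -> d [-8.65 -6.69 -0.  ] turn 5.7
(0.3, -0.25, 0.25, -110) -> d [-18.87 -14.41   0.01] turn 5.7
(0.45, -0.1, 0.25, -90) -> d [-37.1  -25.25   0.03] turn -14.3
```

send_rows(
  series=[
    {"delta_pos":[-3,-2.2,0],"turn":4,"jaw":0},
    {"delta_pos":[-6,-4.5,0],"turn":4,"jaw":0},
    {"delta_pos":[-8.6,-6.7,0],"turn":4,"jaw":0},
    {"delta_pos":[-12,-9.2,0],"turn":4,"jaw":0},
    {"delta_pos":[-15,-11.6,0],"turn":2,"jaw":0},
    {"delta_pos":[-18.5,-14.2,0],"turn":0,"jaw":0},
    {"delta_pos":[-21.5,-16,0],"turn":-2,"jaw":0},
    {"delta_pos":[-24.5,-17.8,0],"turn":-6,"jaw":0},
  ],
)

```text
clock: 3.28
tool_pos: [0.349, -0.2043, 0.25]
eef_rot: [-0.657, 0.753, -0.001, 0.0]
contact_force: [1.2, -0.7, -0.4]
opening: 0.998
```

```bash
python3 - <<'E'
from h import *
go((.5,0.01,.25,-90))
E
```

```text
t 3.28 pos [ 0.349  -0.2043  0.25  ] yaw -97.78 q [ 0.4361  0.4145 -0.0296  2.1958  0.0235  0.5302 -1.3179] F [ 1.1557 -0.7246 -0.3666] op 0.998
(0.5, 0.01, 0.25, -90) -> d [-23.27 -12.06   0.01] turn -7.8
```

send_rows(
  series=[
    {"delta_pos":[-3.3,-1.7,0],"turn":-2,"jaw":0},
    {"delta_pos":[-6.6,-3.4,0],"turn":-4,"jaw":0},
    {"delta_pos":[-10,-5.2,0],"turn":-6,"jaw":0},
    {"delta_pos":[-13.3,-6.9,0],"turn":-7.8,"jaw":0},
    {"delta_pos":[-16.6,-8.6,0],"turn":-7.8,"jaw":0},
    {"delta_pos":[-20,-10.4,0],"turn":-7.8,"jaw":0},
    {"delta_pos":[-23.3,-12,0],"turn":-7.8,"jaw":0},
    {"delta_pos":[-23.3,-12,0],"turn":-7.8,"jaw":0},
  ],
)

```text
clock: 3.95
tool_pos: [0.5029, 0.0166, 0.25]
eef_rot: [0.71, -0.704, 0.0, -0.004]
contact_force: [-0.3, 0.8, -0.3]
opening: 1.005
```

```bash
python3 - <<'E'
from h import *
import pickle
go((.58,0.01,.25,-90))
im,p=snap('wrist','w1'); pickle.dump({k:np.array(v) for k,v in p.items()},open('pics/w1.pkl','wb'))
im,p=snap('top','t1')
E
```

```text
t 3.95 pos [0.5029 0.0166 0.25  ] yaw -89.54 q [-0.0984  0.5264 -0.0362  1.9372  0.0218  0.6717 -1.7094] F [-0.3214  0.7991 -0.3486] op 1.005
(0.58, 0.01, 0.25, -90) -> d [ 0.73 -7.71  0.05] turn 0.5
```

View pics/w1.png

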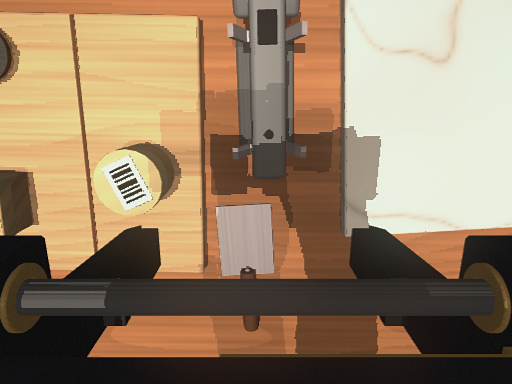

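```bash
python3 - <<'E'
from h import *
im=cv2.imread('pics/w1.png')[0:190,215:325]; cv2.imwrite('pics/w1z.png',cv2.resize(im,None,fx=3.1,fy=3.1,interpolation=cv2.INTER_CUBIC))
im=cv2.imread('pics/t1.png')[145:220,235:280]; cv2.imwrite('pics/t1z.png',cv2.resize(im,None,fx=8,fy=8,interpolation=cv2.INTER_CUBIC))
E
```

```text
(no output)
```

View pics/w1z.png

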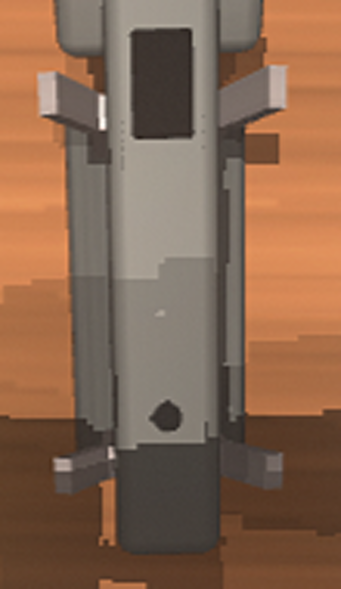

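View pics/t1z.png

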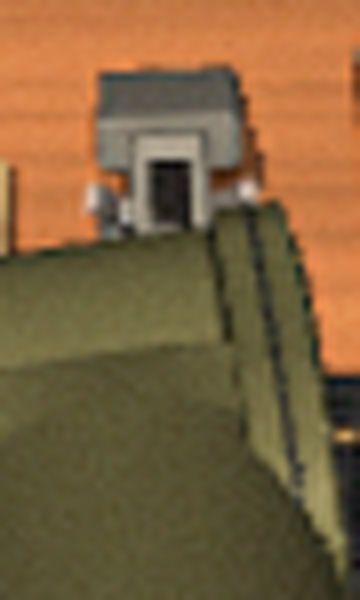

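```bash
python3 - <<'E'
from h import *
import pickle
p=pickle.load(open('pics/w1.pkl','rb'))
f=lambda u,v,z:ray(p,(215+(u+.5)/3.1-.5,(v+.5)/3.1-.5),z)
for n,u,v,z in [('rearL',62,476,.089),('rearR',275,470,.089),('frL',50,95,.089),('frR',278,88,.089),('hL rear',118,530,.086),('hR rear',219,530,.086),('hL fr',107,20,.086),('hR fr',217,20,.086),('end',168,548,.088)]: print(n,f(u,v,z))
T=vision.camera_params('top')
g=lambda u,v,z:ray(T,(100+(u+.5)/4-.5,130+(v+.5)/4-.5),z)
for u,v in [(609,180),(648,180),(611,315),(648,315)]: print(g(u,v,.086))
print('labels c1',g(114,314,.096),'c2',g(239,372,.066),'c4',g(457,332,.072))
E
```

```text
rearL [0.5232 0.0352 0.089 ]
rearR [ 0.5253 -0.0247  0.089 ]
frL [0.622  0.0376 0.089 ]
frR [ 0.6241 -0.0212  0.089 ]
hL rear [0.5072 0.0193 0.086 ]
hR rear [ 0.5075 -0.0097  0.086 ]
hL fr [0.6404 0.023  0.086 ]
hR fr [ 0.6406 -0.0053  0.086 ]
end [0.5025 0.0049 0.088 ]
[0.6063 0.0202 0.086 ]
[ 0.6064 -0.0092  0.086 ]
[0.5046 0.0181 0.086 ]
[ 0.5047 -0.0095  0.086 ]
labels c1 [0.5035 0.385  0.096 ] c2 [0.4617 0.2991 0.066 ] c4 [0.4921 0.1344 0.072 ]
```

```bash
python3 - <<'E'
from h import *
go((.578,0.007,.15,-88.3),(.578,0.007,.067,-88.3))
E
```

```text
t 4.05 pos [0.4987 0.0097 0.2496] yaw -89.96 q [-0.0923  0.5241 -0.0301  1.9448  0.0237  0.6726 -1.7071] F [ 0.715  -0.2552 -0.1927] op 0.995
(0.578, 0.007, 0.15, -88.3) -> d [ 0.28 -7.93  9.96] turn -1.7
(0.578, 0.007, 0.067, -88.3) -> d [ 0.28 -7.92 18.26] turn -1.7
```

send_rows(
  series=[
    {"delta_pos":[0.3,-2.7,2],"turn":-1.7,"jaw":0},
    {"delta_pos":[0.3,-5.4,4],"turn":-1.7,"jaw":0},
    {"delta_pos":[0.3,-7.9,6],"turn":-1.7,"jaw":0},
    {"delta_pos":[0.3,-7.9,9],"turn":-1.7,"jaw":0},
    {"delta_pos":[0.3,-7.9,11],"turn":-1.7,"jaw":0},
    {"delta_pos":[0.3,-7.9,12],"turn":-1.7,"jaw":0},
    {"delta_pos":[0.3,-7.9,12],"turn":-1.7,"jaw":0},
    {"delta_pos":[0.3,-7.9,12],"turn":-1.7,"jaw":0},
  ],
)

```text
clock: 4.72
tool_pos: [0.5768, 0.0037, 0.1301]
eef_rot: [0.716, -0.698, 0.0, 0.0]
contact_force: [1.3, 0.1, -0.5]
opening: 1.0
```

```bash
python3 - <<'E'
from h import *
go((.578,0.007,.067,-88.3))
snap('wrist','w2');snap('side','s2')
E
```

```text
t 4.72 pos [0.5768 0.0037 0.1301] yaw -88.55 q [-0.0689  0.7912 -0.0307  1.8192  0.0443  0.5323 -1.6741] F [ 1.3032  0.1419 -0.4836] op 1.0
(0.578, 0.007, 0.067, -88.3) -> d [-0.33 -0.13  6.31] turn -0.2
```

View pics/w2.png

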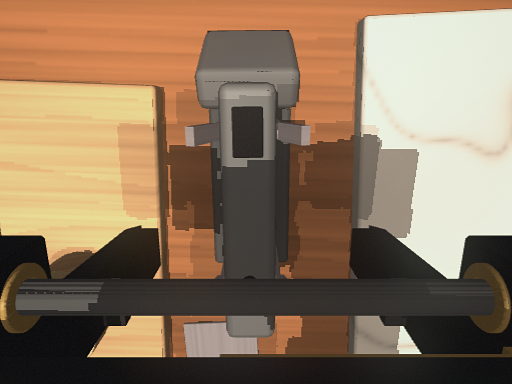

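View pics/s2.png

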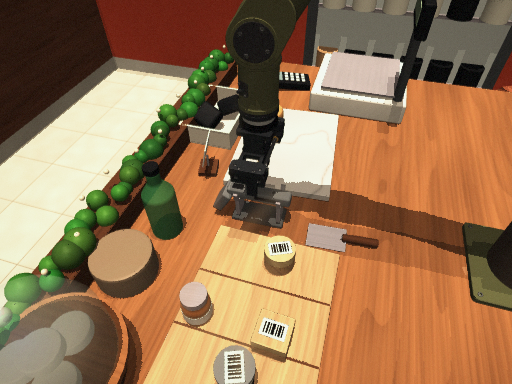

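send_rows(
  series=[
    {"delta_pos":[-0.3,0,1],"turn":0,"jaw":0},
    {"delta_pos":[-0.3,0,2],"turn":0,"jaw":0},
    {"delta_pos":[-0.3,0,3],"turn":0,"jaw":0},
    {"delta_pos":[-0.3,0,4],"turn":0,"jaw":0},
    {"delta_pos":[-0.3,0,5],"turn":0,"jaw":0},
    {"delta_pos":[-0.3,0,6],"turn":0,"jaw":0},
    {"delta_pos":[-0.3,0,6.3],"turn":0,"jaw":0},
    {"delta_pos":[-0.3,0,6.3],"turn":0,"jaw":0},
  ],
)

```text
clock: 5.48
tool_pos: [0.5763, 0.0078, 0.0653]
eef_rot: [0.717, -0.698, -0.001, 0.001]
contact_force: [0.5, -0.5, 0.5]
opening: 0.999
```

```bash
python3 - <<'E'
from h import *
go((.578,0.007,.067,-88.3))
E
```

```text
t 5.48 pos [0.5763 0.0078 0.0653] yaw -88.46 q [-0.079   0.8977 -0.0251  1.8418  0.0501  0.4051 -1.6848] F [ 0.4646 -0.5243  0.544 ] op 0.999
(0.578, 0.007, 0.067, -88.3) -> d [ 0.08 -0.17 -0.17] turn -0.2
```

send_rows(
  series=[
    {"delta_pos":[0,-0.1,-0.1],"turn":0,"jaw":1},
    {"delta_pos":[0,-0.1,-0.1],"turn":0,"jaw":1},
    {"delta_pos":[0,-0.1,-0.1],"turn":0,"jaw":1},
    {"delta_pos":[0,-0.1,-0.1],"turn":0,"jaw":1},
    {"delta_pos":[0,-0.1,-0.1],"turn":0,"jaw":1},
    {"delta_pos":[0,-0.1,-0.1],"turn":0,"jaw":1},
    {"delta_pos":[0,-0.1,-0.1],"turn":0,"jaw":1},
    {"delta_pos":[0,-0.1,-0.1],"turn":0,"jaw":1},
  ],
  force=30,
)

```text
clock: 6.15
tool_pos: [0.5781, 0.0079, 0.0678]
eef_rot: [0.717, -0.698, 0.0, 0.0]
contact_force: [-0.2, 0.3, -1.3]
opening: 0.419
```

```bash
python3 - <<'E'
from h import *
go((.578,0.007,.067,-88.3))
E
```

```text
t 6.15 pos [0.5781 0.0079 0.0678] yaw -88.46 q [-0.0788  0.8943 -0.0254  1.838   0.0499  0.4098 -1.6845] F [-0.204   0.2707 -1.2897] op 0.419
(0.578, 0.007, 0.067, -88.3) -> d [0.09 0.01 0.08] turn -0.2
```

send_rows(
  series=[
    {"delta_pos":[0,0,0],"turn":0,"jaw":1},
    {"delta_pos":[0,0,0],"turn":0,"jaw":1},
    {"delta_pos":[0,0,0],"turn":0,"jaw":1},
    {"delta_pos":[0,0,0],"turn":0,"jaw":1},
  ],
)

```text
clock: 6.48
tool_pos: [0.5781, 0.0078, 0.0677]
eef_rot: [0.717, -0.698, 0.0, 0.0]
contact_force: [-0.3, 0.1, 1.0]
opening: 0.338
```

```bash
python3 - <<'E'
from h import *
go((.578,0.007,.067,-88.3))
E
```

```text
t 6.48 pos [0.5781 0.0078 0.0677] yaw -88.47 q [-0.0787  0.8944 -0.0253  1.838   0.0499  0.4098 -1.6845] F [-0.2569  0.0651  1.0394] op 0.338
(0.578, 0.007, 0.067, -88.3) -> d [0.08 0.01 0.07] turn -0.2
```

send_rows(
  series=[
    {"delta_pos":[0,0,-1],"turn":0,"jaw":1},
    {"delta_pos":[0,0,-2.5],"turn":0,"jaw":1},
    {"delta_pos":[0,0,-4.5],"turn":0,"jaw":1},
    {"delta_pos":[0,0,-7],"turn":0,"jaw":1},
    {"delta_pos":[0,2,-10],"turn":0,"jaw":1},
    {"delta_pos":[0,4.5,-13],"turn":0,"jaw":1},
    {"delta_pos":[0,7,-16],"turn":0,"jaw":1},
    {"delta_pos":[0,9,-18],"turn":0,"jaw":1},
  ],
)

```text
clock: 7.15
tool_pos: [0.4866, 0.0054, 0.2503]
eef_rot: [0.716, -0.698, 0.0, -0.0]
contact_force: [0.4, 0.2, -0.8]
opening: 0.337
```

```bash
python3 - <<'E'
from h import *
go((.504,0.235,.23,0))
snap('side','s3')
E
```

```text
t 7.15 pos [0.4866 0.0054 0.2503] yaw -88.48 q [-0.081   0.5081 -0.0381  1.978   0.0306  0.6547 -1.6828] F [ 0.3744  0.1813 -0.8054] op 0.337
(0.504, 0.235, 0.23, 0) -> d [-22.91  -2.35   2.04] turn -88.5
```

View pics/s3.png

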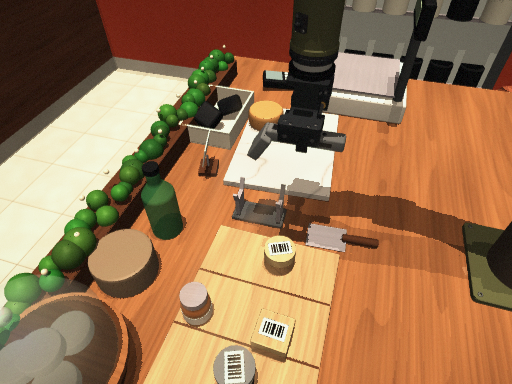

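send_rows(
  series=[
    {"delta_pos":[0,0,0],"turn":-7,"jaw":1},
    {"delta_pos":[-1,0,0],"turn":-14,"jaw":1},
    {"delta_pos":[-3,0,0],"turn":-21,"jaw":1},
    {"delta_pos":[-5,0,0],"turn":-28,"jaw":1},
    {"delta_pos":[-7,0,0],"turn":-35,"jaw":1},
    {"delta_pos":[-9,0,0],"turn":-42,"jaw":1},
    {"delta_pos":[-11,0,0],"turn":-49,"jaw":1},
    {"delta_pos":[-13,0,0],"turn":-56,"jaw":1},
  ],
)

```text
clock: 7.87
tool_pos: [0.4844, 0.1362, 0.248]
eef_rot: [0.961, -0.277, 0.0, 0.0]
contact_force: [-0.1, -0.1, -1.0]
opening: 0.338
```

```bash
python3 - <<'E'
from h import *
go((.504,0.235,.23,0))
E
```

```text
t 7.87 pos [0.4844 0.1362 0.248 ] yaw -32.14 q [-0.1622  0.5445 -0.3176  1.925   0.2513  0.7105 -1.1894] F [-0.0653 -0.1352 -1.0102] op 0.338
(0.504, 0.235, 0.23, 0) -> d [-3.6  -9.41  1.8 ] turn -32.1
```

send_rows(
  series=[
    {"delta_pos":[-0.8,-2,0],"turn":-7,"jaw":1},
    {"delta_pos":[-1.6,-4,0],"turn":-14,"jaw":1},
    {"delta_pos":[-2.4,-6,0.6],"turn":-21,"jaw":1},
    {"delta_pos":[-3,-8,1.2],"turn":-28,"jaw":1},
    {"delta_pos":[-3.6,-9.4,1.8],"turn":-32,"jaw":1},
    {"delta_pos":[-3.6,-9.4,1.8],"turn":-32,"jaw":1},
    {"delta_pos":[-3.6,-9.4,1.8],"turn":-32,"jaw":1},
    {"delta_pos":[-3.6,-9.4,1.8],"turn":-32,"jaw":1},
  ],
)

```text
clock: 8.53
tool_pos: [0.5046, 0.2325, 0.2298]
eef_rot: [1.0, -0.005, -0.0, 0.001]
contact_force: [1.0, -1.1, -1.9]
opening: 0.334
```

```bash
cat >> h.py <<'E'
OFF=np.array([0.0,0.0,.0073])
def eye(s,dy=0.2+90):
    y=np.radians(yaw(s)+dy); h=np.array([np.cos(y),np.sin(y),0]); o=s['tool_pos']+OFF
    e=o+.1*h-np.array([0,0,.052]); d=.5*h-np.array([0,0,.866]); return e,d
def aim(L):
    s=r.get_state(); e,d=eye(s); v=np.array(L)-e; t=v@d; print('dist',t,'off',v-t*d,np.linalg.norm(v-t*d))
E
python3 - <<'E'
from h import *
go((.504,0.235,.23,0)); aim((.5035,.385,.096))
snap('wrist','w4');snap('top','t4');snap('side','s4')
E
```

```text
t 8.53 pos [0.5046 0.2325 0.2298] yaw -0.63 q [-0.2442  0.6511 -0.4535  1.7904  0.3851  0.7902 -0.9032] F [ 0.9846 -1.1332 -1.8773] op 0.334
(0.504, 0.235, 0.23, 0) -> d [-0.07 -0.25 -0.02] turn -0.6
dist 0.10338659762578263 off [-0.0023  0.0008  0.0004] 0.0024445842949664585
```

View pics/w4.png

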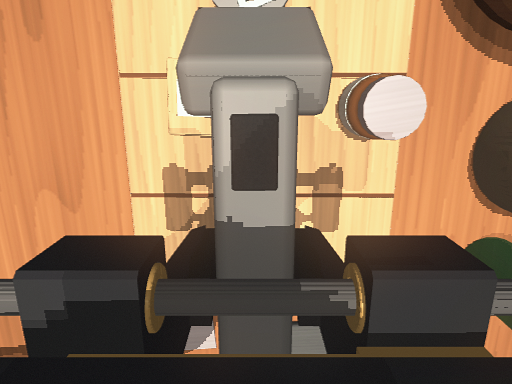

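View pics/t4.png

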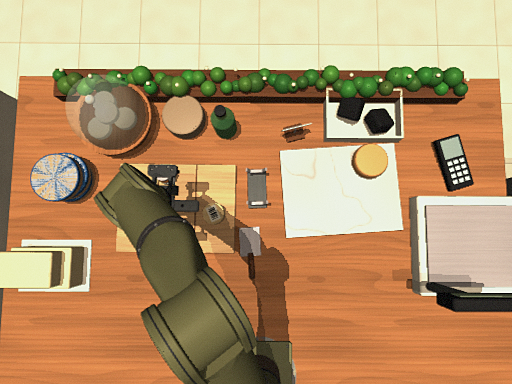

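View pics/s4.png

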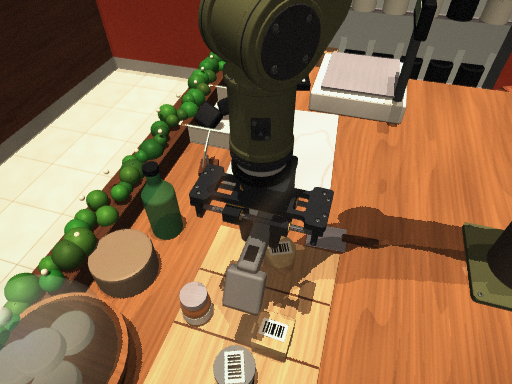

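send_rows(
  series=[
    {"delta_pos":[0,0,0],"turn":0,"jaw":1},
    {"delta_pos":[0,0,0],"turn":0,"jaw":1},
    {"delta_pos":[0,0,0],"turn":0,"jaw":1},
    {"delta_pos":[0,0,0],"turn":0,"jaw":1},
    {"delta_pos":[0,0,0],"turn":0,"jaw":1},
    {"delta_pos":[0,0,0],"turn":0,"jaw":1},
    {"delta_pos":[0,0,0],"turn":0,"jaw":1},
    {"delta_pos":[0,0,0],"turn":0,"jaw":1},
  ],
)

```text
clock: 9.35
tool_pos: [0.5047, 0.2341, 0.2297]
eef_rot: [1.0, -0.004, -0.0, 0.0]
contact_force: [0.1, 0.0, -1.3]
opening: 0.338
```

send_rows(
  series=[
    {"delta_pos":[0,0,0],"turn":0,"jaw":1},
    {"delta_pos":[0,0,0],"turn":0,"jaw":1},
    {"delta_pos":[0,0,0],"turn":0,"jaw":1},
    {"delta_pos":[0,0,0],"turn":0,"jaw":1},
    {"delta_pos":[0,0,0],"turn":0,"jaw":1},
    {"delta_pos":[0,0,0],"turn":0,"jaw":1},
    {"delta_pos":[0,0,0],"turn":0,"jaw":1},
    {"delta_pos":[0,0,0],"turn":0,"jaw":1},
  ],
)

```text
clock: 10.02
tool_pos: [0.5048, 0.2341, 0.2297]
eef_rot: [1.0, -0.004, 0.0, 0.0]
contact_force: [0.5, -0.2, -1.0]
opening: 0.339
```

```bash
python3 - <<'E'
from h import *
aim((.5035,.385,.096))
im,p=snap('side','s5'); 
z=im[220:384,160:320]; cv2.imwrite('pics/s5z.png',cv2.resize(z,None,fx=3.5,fy=3.5,interpolation=cv2.INTER_CUBIC))
g=lambda u,v,z:ray(p,(160+(u+.5)/3.5-.5,220+(v+.5)/3.5-.5),z)
print('first: c1',g(262,516,.096),'c2',g(399,382,.066),'c4',g(420,98,.072))
for s,t in [(.4617,.2991)]: go((s,t-.15,.197,-.2))
E
```

```text
dist 0.10252778836564064 off [-0.002  -0.0003 -0.0002] 0.002012968369377216
first: c1 [0.5002 0.3853 0.096 ] c2 [0.461  0.2989 0.066 ] c4 [0.4916 0.1375 0.072 ]
t 10.07 pos [0.5047 0.2341 0.2297] yaw -0.47 q [-0.2448  0.652  -0.4553  1.7892  0.3853  0.7895 -0.9023] F [-0.9474  0.1108 -1.5557] op 0.34
(0.4617, 0.14909999999999998, 0.197, -0.2) -> d [-4.24  8.53  3.27] turn -0.3
```

View pics/s5z.png

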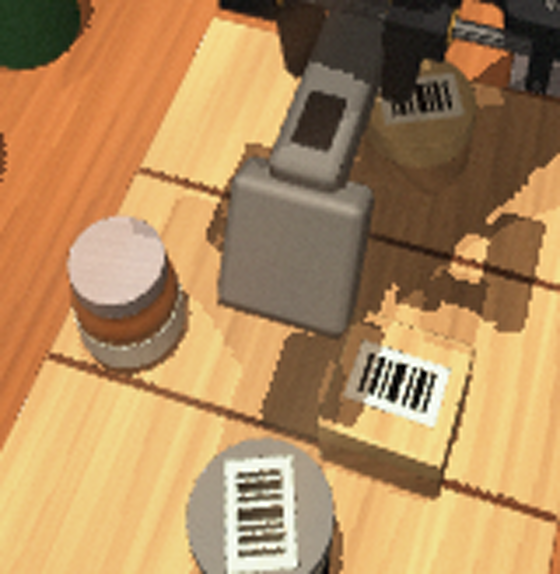

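send_rows(
  series=[
    {"delta_pos":[-1,2,0],"turn":0,"jaw":1},
    {"delta_pos":[-2,4,0.6],"turn":0,"jaw":1},
    {"delta_pos":[-3,6,1.5],"turn":0,"jaw":1},
    {"delta_pos":[-3.8,7.6,2.5],"turn":0,"jaw":1},
    {"delta_pos":[-4.2,8.5,3.2],"turn":0,"jaw":1},
    {"delta_pos":[-4.2,8.5,3.2],"turn":0,"jaw":1},
    {"delta_pos":[-4.2,8.5,3.2],"turn":0,"jaw":1},
    {"delta_pos":[-4.2,8.5,3.2],"turn":0,"jaw":1},
  ],
)

```text
clock: 10.73
tool_pos: [0.463, 0.1509, 0.1983]
eef_rot: [1.0, -0.004, 0.001, -0.001]
contact_force: [-0.9, 1.0, -2.4]
opening: 0.335
```

send_rows(
  series=[
    {"delta_pos":[0,0,0],"turn":0,"jaw":1},
    {"delta_pos":[0,0,0],"turn":0,"jaw":1},
    {"delta_pos":[0,0,0],"turn":0,"jaw":1},
    {"delta_pos":[0,0,0],"turn":0,"jaw":1},
    {"delta_pos":[0,0,0],"turn":0,"jaw":1},
    {"delta_pos":[0,0,0],"turn":0,"jaw":1},
    {"delta_pos":[0,0,0],"turn":0,"jaw":1},
    {"delta_pos":[0,0,0],"turn":0,"jaw":1},
  ],
)

```text
clock: 11.4
tool_pos: [0.462, 0.1494, 0.1977]
eef_rot: [1.0, -0.004, -0.0, 0.0]
contact_force: [1.1, -0.1, -1.2]
opening: 0.335
```

```bash
python3 - <<'E'
from h import *
aim((.4614,.299,.066))
im,p=snap('side','s6'); 
z=im[220:384,160:320]; cv2.imwrite('pics/s6z.png',cv2.resize(z,None,fx=3.5,fy=3.5,interpolation=cv2.INTER_CUBIC))
E
```

```text
dist 0.10011781259619365 off [-0.0013 -0.0005 -0.0003] 0.0014431407538263875
```

View pics/s6z.png

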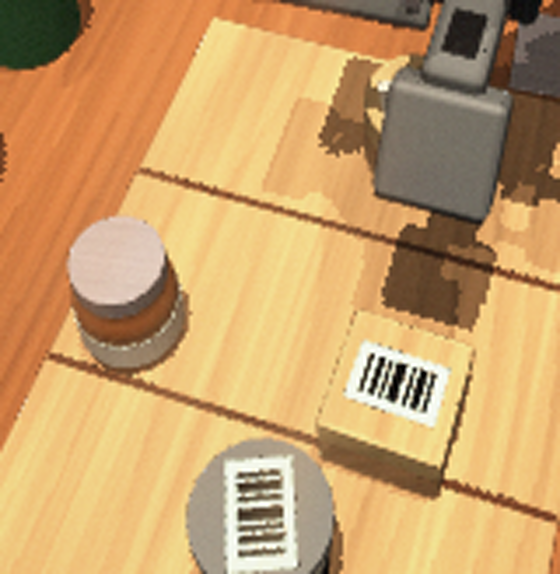

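send_rows(
  series=[
    {"delta_pos":[0,0,0],"turn":0,"jaw":1},
    {"delta_pos":[0,0,0],"turn":0,"jaw":1},
    {"delta_pos":[0,0,0],"turn":0,"jaw":1},
    {"delta_pos":[0,0,0],"turn":0,"jaw":1},
    {"delta_pos":[0,0,0],"turn":0,"jaw":1},
    {"delta_pos":[0,0,0],"turn":0,"jaw":1},
    {"delta_pos":[0,0,0],"turn":0,"jaw":1},
    {"delta_pos":[0,0,0],"turn":0,"jaw":1},
  ],
)

```text
clock: 12.12
tool_pos: [0.462, 0.1494, 0.1977]
eef_rot: [1.0, -0.004, 0.0, 0.0]
contact_force: [-0.8, -0.1, -2.3]
opening: 0.337
```

```bash
python3 - <<'E'
from h import *
aim((.4614,.299,.066)); go((.492,-.014,.203,-.2))
E
```

```text
dist 0.10013658492046079 off [-0.0013 -0.0005 -0.0003] 0.0014440948453225454
t 12.12 pos [0.462  0.1494 0.1977] yaw -0.46 q [-0.1374  0.6185 -0.4269  2.0247  0.4471  0.589  -0.8798] F [-0.8373 -0.1431 -2.3449] op 0.337
(0.492, -0.014, 0.203, -0.2) -> d [ 3.13 16.32 -0.53] turn -0.3
```

send_rows(
  series=[
    {"delta_pos":[0.6,3,-0.5],"turn":0,"jaw":1},
    {"delta_pos":[1.2,6,-0.5],"turn":0,"jaw":1},
    {"delta_pos":[1.8,9,-0.5],"turn":0,"jaw":1},
    {"delta_pos":[2.4,12,-0.5],"turn":0,"jaw":1},
    {"delta_pos":[3,15,-0.5],"turn":0,"jaw":1},
    {"delta_pos":[3.1,16.3,-0.5],"turn":0,"jaw":1},
    {"delta_pos":[3.1,16.3,-0.5],"turn":0,"jaw":1},
    {"delta_pos":[3.1,16.3,-0.5],"turn":0,"jaw":1},
  ],
)

```text
clock: 12.78
tool_pos: [0.4917, -0.0142, 0.2027]
eef_rot: [1.0, -0.005, 0.0, -0.0]
contact_force: [0.4, 1.4, -1.7]
opening: 0.338
```

```bash
python3 - <<'E'
from h import *
aim((.492,.136,.072))
im,p=snap('side','s7'); 
z=im[160:384,160:360]; cv2.imwrite('pics/s7z.png',cv2.resize(z,None,fx=2.6,fy=2.6,interpolation=cv2.INTER_CUBIC))
E
```

```text
dist 0.09953583937818691 off [-0.0007  0.0004  0.0002] 0.000821149828148164
```

View pics/s7z.png

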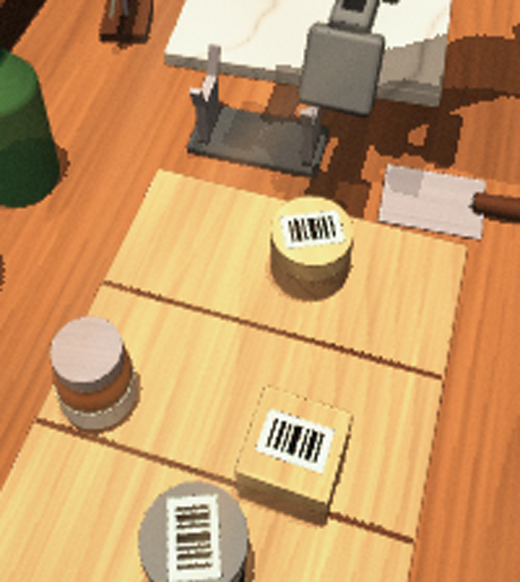

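send_rows(
  series=[
    {"delta_pos":[0,0,0],"turn":0,"jaw":1},
    {"delta_pos":[0,0,0],"turn":0,"jaw":1},
    {"delta_pos":[0,0,0],"turn":0,"jaw":1},
    {"delta_pos":[0,0,0],"turn":0,"jaw":1},
    {"delta_pos":[0,0,0],"turn":0,"jaw":1},
    {"delta_pos":[0,0,0],"turn":0,"jaw":1},
    {"delta_pos":[0,0,0],"turn":0,"jaw":1},
    {"delta_pos":[0,0,0],"turn":0,"jaw":1},
  ],
)

```text
clock: 13.5
tool_pos: [0.4917, -0.0138, 0.2027]
eef_rot: [1.0, -0.004, 0.0, 0.0]
contact_force: [0.5, 0.5, -1.2]
opening: 0.335
```

send_rows(
  series=[
    {"delta_pos":[0,0,0],"turn":0,"jaw":1},
    {"delta_pos":[0,0,0],"turn":0,"jaw":1},
    {"delta_pos":[0,0,0],"turn":0,"jaw":1},
    {"delta_pos":[0,0,0],"turn":0,"jaw":1},
    {"delta_pos":[0,0,0],"turn":0,"jaw":1},
    {"delta_pos":[0,0,0],"turn":0,"jaw":1},
    {"delta_pos":[0,0,0],"turn":0,"jaw":1},
    {"delta_pos":[0,0,0],"turn":0,"jaw":1},
  ],
)

```text
clock: 14.17
tool_pos: [0.4917, -0.0138, 0.2027]
eef_rot: [1.0, -0.004, -0.0, 0.0]
contact_force: [0.9, 0.4, -1.6]
opening: 0.338
```

```bash
python3 - <<'E'
from h import *
aim((.492,.136,.072)); go((.49,0.0,.25,-88.47))
im,p=snap('side','s8'); 
E
```

```text
dist 0.09938778477763126 off [-0.0004  0.0001  0.0001] 0.0004350834063066492
t 14.17 pos [ 0.4917 -0.0138  0.2027] yaw -0.47 q [ 0.2298  0.6224 -0.4689  2.0009  0.4677  0.6242 -0.5578] F [ 0.8919  0.3886 -1.5558] op 0.338
(0.49, 0.0, 0.25, -88.47) -> d [-0.18 -1.38 -4.73] turn 88.0
```

View pics/s8.png

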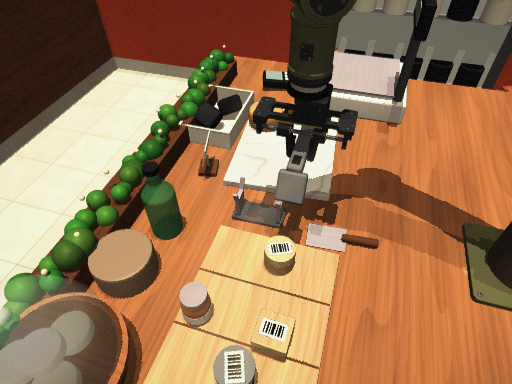

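send_rows(
  series=[
    {"delta_pos":[0,0,-2],"turn":7,"jaw":1},
    {"delta_pos":[0,-0.5,-4],"turn":14,"jaw":1},
    {"delta_pos":[0,-1,-4.7],"turn":21,"jaw":1},
    {"delta_pos":[0,-1.4,-4.7],"turn":28,"jaw":1},
    {"delta_pos":[0,-1.4,-4.7],"turn":35,"jaw":1},
    {"delta_pos":[0,-1.4,-4.7],"turn":42,"jaw":1},
    {"delta_pos":[0,-1.4,-4.7],"turn":49,"jaw":1},
    {"delta_pos":[0,-1.4,-4.7],"turn":56,"jaw":1},
  ],
)

```text
clock: 14.88
tool_pos: [0.4917, 0.0003, 0.2497]
eef_rot: [0.88, -0.476, -0.0, -0.0]
contact_force: [0.6, -0.7, -1.7]
opening: 0.335
```

send_rows(
  series=[
    {"delta_pos":[0,0,0],"turn":7,"jaw":1},
    {"delta_pos":[0,0,0],"turn":14,"jaw":1},
    {"delta_pos":[0,0,0],"turn":21,"jaw":1},
    {"delta_pos":[0,0,0],"turn":28,"jaw":1},
    {"delta_pos":[0,0,0],"turn":32,"jaw":1},
    {"delta_pos":[0,0,0],"turn":32,"jaw":1},
    {"delta_pos":[0,0,0],"turn":32,"jaw":1},
  ],
)

```text
clock: 15.47
tool_pos: [0.4917, 0.0004, 0.2497]
eef_rot: [0.717, -0.697, -0.0, 0.0]
contact_force: [0.8, 0.3, -1.1]
opening: 0.336
```

```bash
python3 - <<'E'
from h import *
go((.5781,0.0078,.15,-88.47),(.5781,0.0078,.12,-88.47),(.5781,0.0078,.068,-88.47))
E
```

```text
t 15.47 pos [0.4917 0.0004 0.2497] yaw -88.31 q [-0.0568  0.5158 -0.0584  1.9628  0.0469  0.6644 -1.6858] F [ 0.7544  0.3204 -1.0628] op 0.336
(0.5781, 0.0078, 0.15, -88.47) -> d [-0.48 -8.66  9.96] turn 0.2
(0.5781, 0.0078, 0.12, -88.47) -> d [-0.48 -8.66 12.96] turn 0.2
(0.5781, 0.0078, 0.068, -88.47) -> d [-0.48 -8.66 18.16] turn 0.2
```

send_rows(
  series=[
    {"delta_pos":[-0.2,-3,1],"turn":0.2,"jaw":1},
    {"delta_pos":[-0.4,-6,3],"turn":0.2,"jaw":1},
    {"delta_pos":[-0.5,-8.7,5.5],"turn":0.2,"jaw":1},
    {"delta_pos":[-0.5,-8.7,8],"turn":0.2,"jaw":1},
    {"delta_pos":[-0.5,-8.7,10],"turn":0.2,"jaw":1},
    {"delta_pos":[-0.5,-8.7,12],"turn":0.2,"jaw":1},
    {"delta_pos":[-0.5,-8.7,13],"turn":0.2,"jaw":1},
    {"delta_pos":[-0.5,-8.7,13],"turn":0.2,"jaw":1},
  ],
)

```text
clock: 16.13
tool_pos: [0.5771, 0.0075, 0.1175]
eef_rot: [0.716, -0.698, -0.002, 0.002]
contact_force: [-0.5, -0.5, -1.7]
opening: 0.337
```

```bash
python3 - <<'E'
from h import *
go((.5781,0.0078,.12,-88.47),(.5781,0.0078,.068,-88.47))
snap('wrist','w9')
E
```

```text
t 16.13 pos [0.5771 0.0075 0.1175] yaw -88.59 q [-0.0674  0.8126 -0.0435  1.82    0.063   0.5149 -1.6985] F [-0.5495 -0.4768 -1.6798] op 0.337
(0.5781, 0.0078, 0.12, -88.47) -> d [-0.03 -0.1  -0.25] turn -0.1
(0.5781, 0.0078, 0.068, -88.47) -> d [-0.03 -0.13  4.95] turn -0.1
```

View pics/w9.png

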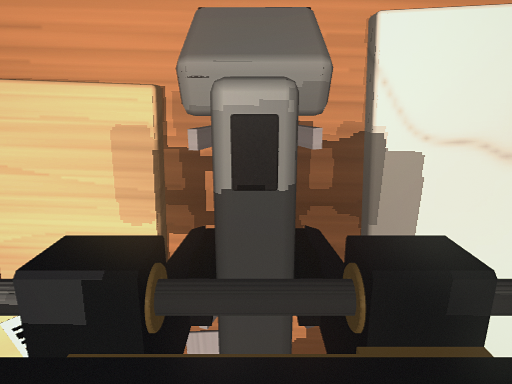

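send_rows(
  series=[
    {"delta_pos":[0,0,1],"turn":0,"jaw":1},
    {"delta_pos":[0,0,2],"turn":0,"jaw":1},
    {"delta_pos":[0,0,3],"turn":0,"jaw":1},
    {"delta_pos":[0,0,4],"turn":0,"jaw":1},
    {"delta_pos":[0,0,4.6],"turn":0,"jaw":1},
    {"delta_pos":[0,0,5],"turn":0,"jaw":1},
    {"delta_pos":[0,0,5],"turn":0,"jaw":1},
    {"delta_pos":[0,0,5],"turn":0,"jaw":1},
  ],
)

```text
clock: 16.85
tool_pos: [0.5786, 0.0075, 0.0695]
eef_rot: [0.715, -0.699, -0.0, 0.0]
contact_force: [0.6, 0.3, -0.6]
opening: 0.336
```

```bash
python3 - <<'E'
from h import *
go((.5781,0.0078,.0677,-88.47))
E
```

```text
t 16.85 pos [0.5786 0.0075 0.0695] yaw -88.66 q [-0.072   0.8917 -0.0359  1.8354  0.0695  0.416  -1.7056] F [ 0.5619  0.3397 -0.5819] op 0.336
(0.5781, 0.0078, 0.0677, -88.47) -> d [-0.03  0.05  0.18] turn -0.2
```

send_rows(
  series=[
    {"delta_pos":[0,0,0.1],"turn":0,"jaw":1},
    {"delta_pos":[0,0,0.18],"turn":0,"jaw":1},
    {"delta_pos":[0,0,0.18],"turn":0,"jaw":1},
    {"delta_pos":[0,0,0.18],"turn":0,"jaw":1},
  ],
)

```text
clock: 17.18
tool_pos: [0.5788, 0.0075, 0.0681]
eef_rot: [0.715, -0.699, 0.0, -0.0]
contact_force: [0.1, -0.6, -1.9]
opening: 0.338
```

```bash
python3 - <<'E'
from h import *
go((.5781,0.0078,.0677,-88.47))
E
```

```text
t 17.18 pos [0.5788 0.0075 0.0681] yaw -88.67 q [-0.072   0.894  -0.0357  1.8358  0.0697  0.4125 -1.7058] F [ 0.1463 -0.5532 -1.8735] op 0.338
(0.5781, 0.0078, 0.0677, -88.47) -> d [-0.03  0.07  0.04] turn -0.2
```

send_rows(
  series=[
    {"delta_pos":[0,0,0.04],"turn":0,"jaw":1},
    {"delta_pos":[0,0,0.04],"turn":0,"jaw":0.4},
    {"delta_pos":[0,0,0.04],"turn":0,"jaw":0},
    {"delta_pos":[0,0,0.04],"turn":0,"jaw":0},
    {"delta_pos":[0,0,0.04],"turn":0,"jaw":0},
    {"delta_pos":[0,0,0.04],"turn":0,"jaw":0},
    {"delta_pos":[0,0,0.04],"turn":0,"jaw":0},
    {"delta_pos":[0,0,0.04],"turn":0,"jaw":0},
  ],
)

```text
clock: 17.85
tool_pos: [0.5787, 0.0075, 0.0675]
eef_rot: [0.715, -0.699, 0.0, -0.0]
contact_force: [-0.8, -0.5, -1.1]
opening: 0.841
```

send_rows(
  series=[
    {"delta_pos":[0,0,0],"turn":0,"jaw":0},
    {"delta_pos":[0,0,0],"turn":0,"jaw":0},
    {"delta_pos":[0,0,0],"turn":0,"jaw":0},
    {"delta_pos":[0,0,-1.5],"turn":0,"jaw":0},
    {"delta_pos":[0,0,-4],"turn":0,"jaw":0},
    {"delta_pos":[0,0,-7],"turn":0,"jaw":0},
    {"delta_pos":[0,2,-10],"turn":0,"jaw":0},
    {"delta_pos":[0,5,-13],"turn":0,"jaw":0},
  ],
)

```text
clock: 18.52
tool_pos: [0.5312, 0.0066, 0.1983]
eef_rot: [0.715, -0.699, 0.001, -0.002]
contact_force: [0.1, -0.2, -0.1]
opening: 1.0
```

send_rows(
  series=[
    {"delta_pos":[0,1,-3],"turn":0,"jaw":0},
    {"delta_pos":[0,2,-5],"turn":0,"jaw":0},
    {"delta_pos":[0,2,-5],"turn":0,"jaw":0},
    {"delta_pos":[0,2,-5],"turn":0,"jaw":0},
  ],
)

```text
clock: 18.85
tool_pos: [0.5096, 0.0059, 0.248]
eef_rot: [0.715, -0.699, 0.001, -0.001]
contact_force: [-0.1, 1.0, 0.3]
opening: 0.999
```

```bash
python3 - <<'E'
from h import *
import pickle
go((.5781,0.0078,.0677,-88.47))
im,p=snap('wrist','w10'); pickle.dump({k:np.array(v) for k,v in p.items()},open('pics/w10.pkl','wb')); snap('side','s10'); 
E
```

```text
t 18.85 pos [0.5096 0.0059 0.248 ] yaw -88.67 q [-0.067   0.5384 -0.0549  1.9179  0.0449  0.6836 -1.6965] F [-0.0937  1.0475  0.2584] op 0.999
(0.5781, 0.0078, 0.0677, -88.47) -> d [-0.03 -6.8  18.05] turn -0.2
```

View pics/w10.png

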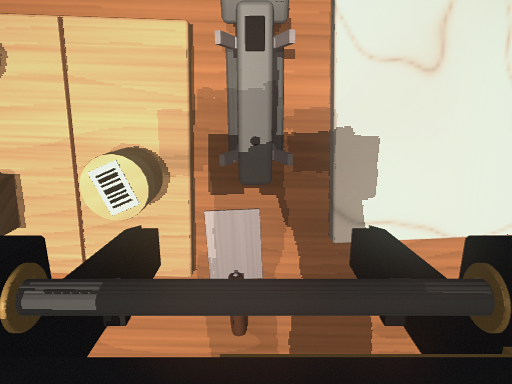

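View pics/s10.png

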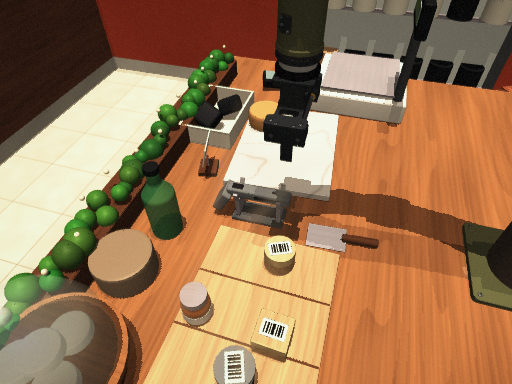

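```bash
python3 - <<'E'
from h import *
import pickle
T=vision.camera_params('top'); im=cv2.imread('pics/top0.png')
z=im[125:250,265:420]; cv2.imwrite('pics/slabz.png',cv2.resize(z,None,fx=4.5,fy=4.5,interpolation=cv2.INTER_CUBIC))
p=pickle.load(open('pics/w10.pkl','rb')); print('c4 wrist',ray(p,(113.5,188),.072))
E
```

```text
c4 wrist [0.4913 0.1384 0.072 ]
```

View pics/slabz.png

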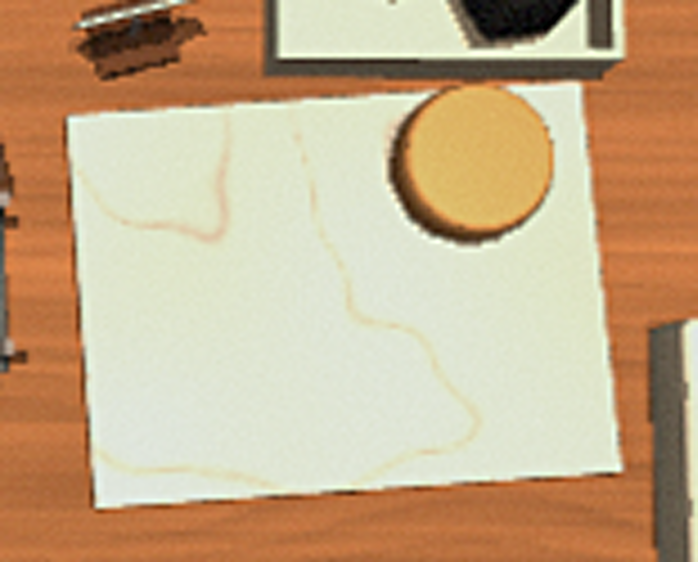

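```bash
python3 - <<'E'
from h import *
T=vision.camera_params('top')
g=lambda u,v,z:ray(T,(265+(u+.5)/4.5-.5,125+(v+.5)/4.5-.5),z)
C=np.array([g(*c,.02) for c in [(67,117),(581,84),(622,471),(97,507)]]);print(C)
print([np.linalg.norm(C[i]-C[(i+1)%4]) for i in range(4)])
c=C.mean(0); ex=(C[0]+C[1]-C[2]-C[3]);ex/=np.linalg.norm(ex); ey=np.array([-ex[1],ex[0],0]); print(c,np.degrees(np.arctan2(ex[1],ex[0])))
print('wheel',(g(478,160,.07)-c)@ex,(g(478,160,.07)-c)@ey)
for l in [(-.065,.11),(-.065,.0),(-.065,-.11)]: print(l,(c+l[0]*ex+l[1]*ey)[:2])
go((.502,.385,.25,0))
E
```

```text
[[ 0.6936 -0.0662  0.02  ]
 [ 0.7191 -0.4335  0.02  ]
 [ 0.4442 -0.4532  0.02  ]
 [ 0.4181 -0.0867  0.02  ]]
[np.float64(0.3681724828562519), np.float64(0.27554376616855275), np.float64(0.3673889308415144), np.float64(0.27621128625262253)]
[ 0.5688 -0.2599  0.02  ] 4.176506639056696
wheel 0.07962435933203763 -0.09039622504586489
(-0.065, 0.11) [ 0.4959 -0.1549]
(-0.065, 0.0) [ 0.5039 -0.2646]
(-0.065, -0.11) [ 0.5119 -0.3743]
t 18.95 pos [0.5092 0.0059 0.2463] yaw -88.66 q [-0.067   0.5419 -0.055   1.918   0.0449  0.6836 -1.6964] F [ 0.018  -0.4828  0.1002] op 1.001
(0.502, 0.385, 0.25, 0) -> d [-37.92  -0.17  -0.38] turn -88.7
```

send_rows(
  series=[
    {"delta_pos":[-3,0,-0.4],"turn":-7,"jaw":0},
    {"delta_pos":[-6,0,-0.4],"turn":-14,"jaw":0},
    {"delta_pos":[-9,0,-0.4],"turn":-21,"jaw":0},
    {"delta_pos":[-12,0,-0.4],"turn":-28,"jaw":0},
    {"delta_pos":[-15,0,-0.4],"turn":-35,"jaw":0},
    {"delta_pos":[-18,0,-0.4],"turn":-42,"jaw":0},
    {"delta_pos":[-21,0,-0.4],"turn":-49,"jaw":0},
    {"delta_pos":[-24,0,-0.4],"turn":-56,"jaw":0},
  ],
  force=10,
)

```text
clock: 19.62
tool_pos: [0.5033, 0.2472, 0.2492]
eef_rot: [0.96, -0.278, -0.001, 0.001]
contact_force: [0.6, 0.4, -0.4]
opening: 1.0
```

```bash
python3 - <<'E'
from h import *
go((.502,.385,.25,0))
E
```

```text
t 19.62 pos [0.5033 0.2472 0.2492] yaw -32.32 q [-0.3465  0.6154 -0.319   1.757   0.2513  0.812  -1.3495] F [ 0.6335  0.3972 -0.3714] op 1.0
(0.502, 0.385, 0.25, 0) -> d [ -7.48 -11.58  -0.1 ] turn -32.3
```

send_rows(
  series=[
    {"delta_pos":[-1.5,-2.3,0],"turn":-7,"jaw":0},
    {"delta_pos":[-3,-4.6,0],"turn":-14,"jaw":0},
    {"delta_pos":[-4.5,-7,0],"turn":-21,"jaw":0},
    {"delta_pos":[-6,-9.3,0],"turn":-28,"jaw":0},
    {"delta_pos":[-7.5,-11.6,0],"turn":-32,"jaw":0},
    {"delta_pos":[-7.5,-11.6,0],"turn":-32,"jaw":0},
    {"delta_pos":[-7.5,-11.6,0],"turn":-32,"jaw":0},
    {"delta_pos":[-7.5,-11.6,0],"turn":-32,"jaw":0},
  ],
)

```text
clock: 20.28
tool_pos: [0.5032, 0.3827, 0.2492]
eef_rot: [1.0, -0.007, -0.001, 0.001]
contact_force: [0.9, -1.2, -0.4]
opening: 1.003
```

```bash
python3 - <<'E'
from h import *
import pickle
go((.502,.385,.15,0),(.502,.385,.055,0))
im,p=snap('wrist','w11'); pickle.dump({k:np.array(v) for k,v in p.items()},open('pics/w11.pkl','wb')); snap('side','s11'); 
E
```

```text
t 20.28 pos [0.5032 0.3827 0.2492] yaw -0.75 q [-0.4774  0.7279 -0.4582  1.5311  0.3649  0.9717 -1.0565] F [ 0.8702 -1.1588 -0.4197] op 1.003
(0.502, 0.385, 0.15, 0) -> d [-0.11 -0.26  9.92] turn -0.8
(0.502, 0.385, 0.055, 0) -> d [-0.09 -0.29 19.42] turn -0.8
```

View pics/w11.png

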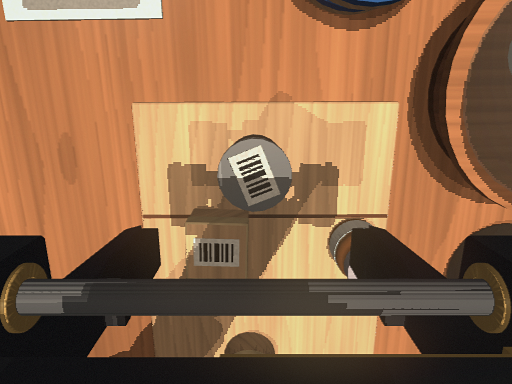

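View pics/s11.png

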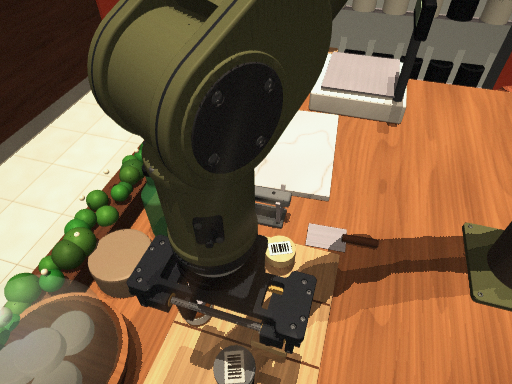

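```bash
python3 - <<'E'
from h import *
import pickle
p=pickle.load(open('pics/w11.pkl','rb')); print('c1',ray(p,(254.5,175),.096), 'c2',ray(p,(217,252),.066))
go((.502,.385,.055,0))
E
```

```text
c1 [0.5016 0.385  0.096 ] c2 [0.4623 0.2992 0.066 ]
t 20.38 pos [0.5037 0.382  0.25  ] yaw -0.81 q [-0.4764  0.7264 -0.4578  1.5314  0.3649  0.9718 -1.0564] F [-1.6759 -0.0933 -0.0726] op 1.002
(0.502, 0.385, 0.055, 0) -> d [-0.16 -0.35 19.5 ] turn -0.8
```

send_rows(
  series=[
    {"delta_pos":[-0.1,-0.3,3],"turn":-0.8,"jaw":0},
    {"delta_pos":[-0.1,-0.3,6],"turn":-0.8,"jaw":0},
    {"delta_pos":[-0.1,-0.3,9],"turn":-0.8,"jaw":0},
    {"delta_pos":[-0.1,-0.3,12],"turn":-0.8,"jaw":0},
    {"delta_pos":[-0.1,-0.3,15],"turn":-0.8,"jaw":0},
    {"delta_pos":[-0.1,-0.3,17.5],"turn":-0.8,"jaw":0},
    {"delta_pos":[-0.1,-0.3,19.3],"turn":-0.8,"jaw":0},
    {"delta_pos":[-0.1,-0.3,19.3],"turn":-0.8,"jaw":0},
  ],
)

```text
clock: 21.05
tool_pos: [0.5008, 0.3834, 0.0541]
eef_rot: [1.0, 0.0, -0.002, 0.003]
contact_force: [-0.3, -0.2, -0.7]
opening: 0.999
```

send_rows(
  series=[
    {"delta_pos":[0,0,0],"turn":0,"jaw":0},
    {"delta_pos":[0,0,0],"turn":0,"jaw":0},
  ],
)

```text
clock: 21.22
tool_pos: [0.5031, 0.387, 0.0592]
eef_rot: [1.0, 0.001, 0.001, -0.001]
contact_force: [-0.3, -0.2, 0.6]
opening: 1.006
```

```bash
python3 - <<'E'
from h import *
go((.502,.385,.055,0))
E
```

```text
t 21.22 pos [0.5031 0.387  0.0592] yaw 0.07 q [-0.5426  0.9717 -0.3443  1.6515  0.5109  0.6073 -1.1718] F [-0.3099 -0.2117  0.5705] op 1.006
(0.502, 0.385, 0.055, 0) -> d [-0.11  0.2   0.42] turn 0.1
```

send_rows(
  series=[
    {"delta_pos":[-0.1,0.1,0.2],"turn":0,"jaw":0.1},
    {"delta_pos":[-0.1,0.1,0.2],"turn":0,"jaw":0.2},
    {"delta_pos":[-0.1,0.1,0.2],"turn":0,"jaw":0.3},
    {"delta_pos":[-0.1,0.1,0.2],"turn":0,"jaw":0.4},
    {"delta_pos":[-0.1,0.1,0.2],"turn":0,"jaw":0.5},
    {"delta_pos":[-0.1,0.1,0.2],"turn":0,"jaw":0.6},
    {"delta_pos":[-0.1,0.1,0.2],"turn":0,"jaw":0.6},
    {"delta_pos":[-0.1,0.1,0.2],"turn":0,"jaw":0.6},
  ],
  force=10,
)

```text
clock: 21.88
tool_pos: [0.5018, 0.3862, 0.0567]
eef_rot: [1.0, 0.001, 0.001, -0.0]
contact_force: [0.7, -1.1, 5.8]
opening: 0.726
```

```bash
python3 - <<'E'
from h import *
go((.502,.385,.055,0))
E
```

```text
t 21.88 pos [0.5018 0.3862 0.0567] yaw 0.12 q [-0.5443  0.9739 -0.3416  1.6565  0.5135  0.6004 -1.1746] F [ 0.7018 -1.0731  5.752 ] op 0.726
(0.502, 0.385, 0.055, 0) -> d [0.02 0.12 0.17] turn 0.1
```

send_rows(
  series=[
    {"delta_pos":[0,0,-0.5],"turn":0,"jaw":0.6},
    {"delta_pos":[0,0,-1],"turn":0,"jaw":0.6},
    {"delta_pos":[0,0,-2],"turn":0,"jaw":0.6},
    {"delta_pos":[0,0,-3.5],"turn":0,"jaw":0.6},
    {"delta_pos":[0,0,-5.5],"turn":0,"jaw":0.6},
    {"delta_pos":[0,0,-7.5],"turn":0,"jaw":0.6},
    {"delta_pos":[0,0,-9.5],"turn":0,"jaw":0.6},
    {"delta_pos":[0,0,-11.5],"turn":0,"jaw":0.6},
  ],
)

```text
clock: 22.55
tool_pos: [0.5007, 0.3858, 0.1723]
eef_rot: [1.0, 0.001, -0.0, 0.0]
contact_force: [-0.3, -0.4, -3.5]
opening: 0.726
```

send_rows(
  series=[
    {"delta_pos":[0,0.5,-2],"turn":0,"jaw":0.6},
    {"delta_pos":[0,1.5,-4],"turn":0,"jaw":0.6},
    {"delta_pos":[0,3,-6],"turn":0,"jaw":0.6},
    {"delta_pos":[0,5,-7.5],"turn":0,"jaw":0.6},
    {"delta_pos":[0,7.5,-8],"turn":0,"jaw":0.6},
    {"delta_pos":[0,10,-8],"turn":0,"jaw":0.6},
    {"delta_pos":[0,12.5,-8],"turn":0,"jaw":0.6},
    {"delta_pos":[0,15,-8],"turn":0,"jaw":0.6},
  ],
)

```text
clock: 23.22
tool_pos: [0.501, 0.2347, 0.2517]
eef_rot: [1.0, 0.001, 0.0, 0.0]
contact_force: [0.5, -0.8, -2.6]
opening: 0.726
```

```bash
python3 - <<'E'
from h import *
go((.502,.005,.25,0),(.512,-.374,.25,4))
snap('side','s12'); 
E
```

```text
t 23.22 pos [0.501  0.2347 0.2517] yaw 0.16 q [-0.2259  0.6235 -0.4914  1.7732  0.3795  0.84   -0.8931] F [ 0.4749 -0.7717 -2.6241] op 0.726
(0.502, 0.005, 0.25, 0) -> d [ 0.04 22.97  0.17] turn 0.2
(0.512, -0.374, 0.25, 4) -> d [ 0.93 60.87  0.18] turn -3.8
```

View pics/s12.png

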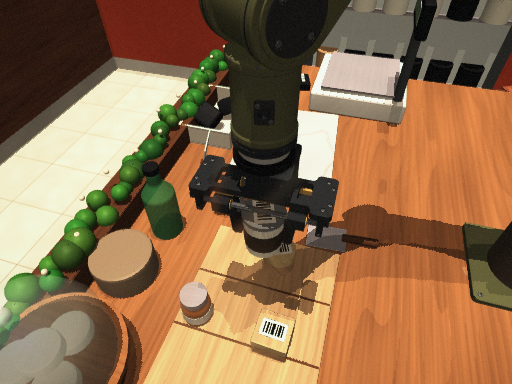

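send_rows(
  series=[
    {"delta_pos":[0,3,0],"turn":0,"jaw":0.6},
    {"delta_pos":[0,6.2,0],"turn":0,"jaw":0.6},
    {"delta_pos":[0,9.5,0],"turn":0,"jaw":0.6},
    {"delta_pos":[0,13,0],"turn":0,"jaw":0.6},
    {"delta_pos":[0.2,16.5,0],"turn":0,"jaw":0.6},
    {"delta_pos":[0.3,20,0],"turn":0,"jaw":0.6},
    {"delta_pos":[0.4,23.5,0],"turn":0,"jaw":0.6},
    {"delta_pos":[0.5,27,0],"turn":0,"jaw":0.6},
  ],
)

```text
clock: 23.93
tool_pos: [0.5067, -0.0355, 0.2515]
eef_rot: [1.0, 0.001, 0.0, 0.0]
contact_force: [1.9, 0.6, -3.2]
opening: 0.725
```

send_rows(
  series=[
    {"delta_pos":[0,3.5,0],"turn":0,"jaw":0.6},
    {"delta_pos":[0,7,0],"turn":0,"jaw":0.6},
    {"delta_pos":[0,10.5,0],"turn":0,"jaw":0.6},
    {"delta_pos":[0.2,14,0],"turn":0,"jaw":0.6},
    {"delta_pos":[0.2,17.5,0],"turn":-1,"jaw":0.6},
    {"delta_pos":[0.3,21,0],"turn":-2,"jaw":0.6},
    {"delta_pos":[0.4,24.5,0],"turn":-3,"jaw":0.6},
    {"delta_pos":[0.5,28,0],"turn":-4,"jaw":0.6},
  ],
)

```text
clock: 24.6
tool_pos: [0.5122, -0.3156, 0.2515]
eef_rot: [0.999, 0.037, -0.0, -0.0]
contact_force: [0.2, 0.3, -3.1]
opening: 0.726
```

```bash
python3 - <<'E'
from h import *
go((.511,-.364,.25,4),(.511,-.364,.065,4))
E
```

```text
t 24.6 pos [ 0.5122 -0.3156  0.2515] yaw 4.18 q [ 0.7889  0.6996 -0.5606  1.6256  0.4364  0.9444  0.1472] F [ 0.195   0.3046 -3.0831] op 0.726
(0.511, -0.364, 0.25, 4) -> d [-0.48  4.82  0.15] turn 0.2
(0.511, -0.364, 0.065, 4) -> d [-0.47  4.82 18.65] turn 0.2
```

send_rows(
  series=[
    {"delta_pos":[-0.2,2.4,1],"turn":0,"jaw":0.6},
    {"delta_pos":[-0.5,4.8,2.5],"turn":0,"jaw":0.6},
    {"delta_pos":[-0.5,4.8,5.5],"turn":0,"jaw":0.6},
    {"delta_pos":[-0.5,4.8,8.5],"turn":0,"jaw":0.6},
    {"delta_pos":[-0.5,4.8,11.5],"turn":0,"jaw":0.6},
    {"delta_pos":[-0.5,4.8,14],"turn":0,"jaw":0.6},
    {"delta_pos":[-0.5,4.8,16],"turn":0,"jaw":0.6},
    {"delta_pos":[-0.5,4.8,17],"turn":0,"jaw":0.6},
  ],
)

```text
clock: 25.27
tool_pos: [0.5097, -0.3614, 0.0785]
eef_rot: [0.999, 0.036, -0.002, -0.001]
contact_force: [-0.2, 0.1, -3.0]
opening: 0.725
```

send_rows(
  series=[
    {"delta_pos":[0,0,0.2],"turn":0,"jaw":0.6},
    {"delta_pos":[0,0,0.4],"turn":0,"jaw":0.6},
    {"delta_pos":[0,0,0.5],"turn":0,"jaw":0.6},
    {"delta_pos":[0,0,0.6],"turn":0,"jaw":0.6},
    {"delta_pos":[0,0,0.6],"turn":0,"jaw":0.6},
    {"delta_pos":[0,0,0.6],"turn":0,"jaw":0.6},
  ],
)

```text
clock: 25.77
tool_pos: [0.5117, -0.3626, 0.0759]
eef_rot: [0.999, 0.036, 0.001, 0.0]
contact_force: [0.0, 0.1, -2.9]
opening: 0.722
```

```bash
python3 - <<'E'
from h import *
go((.511,-.364,.0587,4))
snap('side','s13'); snap('top','t13')
E
```

```text
t 25.77 pos [ 0.5117 -0.3626  0.0759] yaw 4.12 q [ 0.7782  0.9523 -0.4342  1.6701  0.5989  0.6539  0.0915] F [ 0.0123  0.066  -2.9406] op 0.722
(0.511, -0.364, 0.0587, 4) -> d [-0.08  0.14  1.72] turn 0.1
```

View pics/s13.png

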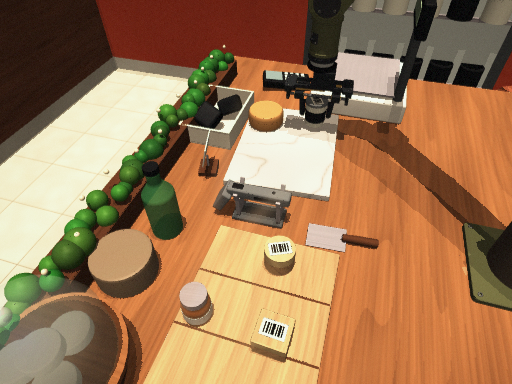

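send_rows(
  series=[
    {"delta_pos":[0,0.1,0.3],"turn":0,"jaw":0.6},
    {"delta_pos":[0,0.1,0.6],"turn":0,"jaw":0.6},
    {"delta_pos":[0,0.1,0.9],"turn":0,"jaw":0.6},
    {"delta_pos":[0,0.1,1.2],"turn":0,"jaw":0.6},
    {"delta_pos":[0,0.1,1.4],"turn":0,"jaw":0.6},
    {"delta_pos":[0,0.1,1.5],"turn":0,"jaw":0.6},
    {"delta_pos":[0,0.1,1.5],"turn":0,"jaw":0.6},
    {"delta_pos":[0,0.1,1.5],"turn":0,"jaw":0.6},
  ],
)

```text
clock: 26.53
tool_pos: [0.5114, -0.3632, 0.06]
eef_rot: [0.999, 0.036, -0.0, 0.0]
contact_force: [-1.4, 0.2, -2.5]
opening: 0.72
```

send_rows(
  series=[
    {"delta_pos":[0,0,0.1],"turn":0,"jaw":0.6},
    {"delta_pos":[0,0,0.1],"turn":0,"jaw":0.6},
    {"delta_pos":[0,0,0.1],"turn":0,"jaw":0.6},
  ],
)

```text
clock: 26.78
tool_pos: [0.5114, -0.3633, 0.0591]
eef_rot: [0.999, 0.036, 0.0, 0.0]
contact_force: [0.5, 0.8, -1.7]
opening: 0.722
```

send_rows(
  series=[
    {"delta_pos":[0,0,0.1],"turn":0,"jaw":0.6},
    {"delta_pos":[0,0,0.1],"turn":0,"jaw":0.6},
    {"delta_pos":[0,0,0.1],"turn":0,"jaw":0.6},
  ],
)

```text
clock: 27.03
tool_pos: [0.5114, -0.3634, 0.0587]
eef_rot: [0.999, 0.036, 0.0, 0.0]
contact_force: [-2.1, 0.3, 4.5]
opening: 0.723
```

send_rows(
  series=[
    {"delta_pos":[0,0,0],"turn":0,"jaw":0.2},
    {"delta_pos":[0,0,0],"turn":0,"jaw":0.1},
    {"delta_pos":[0,0,0],"turn":0,"jaw":0},
    {"delta_pos":[0,0,0],"turn":0,"jaw":0},
    {"delta_pos":[0,0,0],"turn":0,"jaw":0},
    {"delta_pos":[0,0,0],"turn":0,"jaw":0},
    {"delta_pos":[0,0,-1],"turn":0,"jaw":0},
    {"delta_pos":[0,0,-3],"turn":0,"jaw":0},
  ],
)

```text
clock: 27.7
tool_pos: [0.5098, -0.3625, 0.0867]
eef_rot: [0.999, 0.036, -0.002, -0.001]
contact_force: [-0.6, 1.0, 0.4]
opening: 0.997
```

send_rows(
  series=[
    {"delta_pos":[0,0,-3],"turn":0,"jaw":0},
    {"delta_pos":[0,0,-6],"turn":0,"jaw":0},
    {"delta_pos":[0,-1,-9],"turn":0,"jaw":0},
    {"delta_pos":[0,-3,-12],"turn":0,"jaw":0},
    {"delta_pos":[0,-6,-15],"turn":0,"jaw":0},
    {"delta_pos":[0,-9,-15.5],"turn":0,"jaw":0},
    {"delta_pos":[-0.5,-12.5,-15.5],"turn":0,"jaw":0},
    {"delta_pos":[-1,-16,-15.5],"turn":0,"jaw":0},
  ],
)

```text
clock: 28.37
tool_pos: [0.49, -0.2032, 0.2447]
eef_rot: [0.999, 0.036, 0.001, 0.001]
contact_force: [0.0, 1.4, -0.2]
opening: 1.001
```

```bash
python3 - <<'E'
from h import *
go((.492,.136,.25,0))
snap('side','s14'); snap('top','t14')
E
```

```text
t 28.37 pos [ 0.49   -0.2032  0.2447] yaw 4.09 q [ 0.6474  0.6142 -0.556   1.8476  0.4384  0.8006 -0.0656] F [ 0.0418  1.3574 -0.1678] op 1.001
(0.492, 0.136, 0.25, 0) -> d [  2.62 -33.82  -0.57] turn 4.1
```

View pics/s14.png

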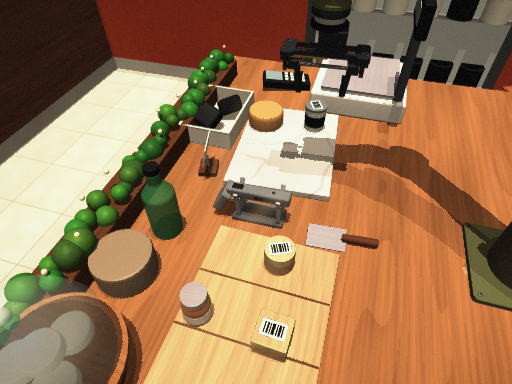

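send_rows(
  series=[
    {"delta_pos":[0.4,-3.5,-0.5],"turn":0,"jaw":0},
    {"delta_pos":[0.8,-7,-0.5],"turn":0,"jaw":0},
    {"delta_pos":[1.2,-10.5,-0.5],"turn":0,"jaw":0},
    {"delta_pos":[1.5,-14,-0.5],"turn":1,"jaw":0},
    {"delta_pos":[1.8,-17.5,-0.5],"turn":2,"jaw":0},
    {"delta_pos":[2.1,-21,-0.5],"turn":3,"jaw":0},
    {"delta_pos":[2.4,-25,-0.5],"turn":4,"jaw":0},
    {"delta_pos":[2.5,-28,-0.5],"turn":4,"jaw":0},
  ],
)

```text
clock: 29.13
tool_pos: [0.495, 0.0799, 0.2488]
eef_rot: [1.0, 0.002, 0.001, -0.001]
contact_force: [-0.1, 0.3, 0.0]
opening: 0.999
```

```bash
python3 - <<'E'
from h import *
import pickle
im,p=snap('wrist','w15'); pickle.dump({k:np.array(v) for k,v in p.items()},open('pics/w15.pkl','wb'))
for d in nets.trace('wrist','c4_label')[:1]:
    v=np.argwhere(d['region']); print(d['score'],v.min(0),v.max(0))
go((.4918,.1375,.25,0))
E
```

```text
0.75 [ 71 216] [145 288]
t 29.23 pos [0.4947 0.0834 0.2492] yaw 0.69 q [ 0.0719  0.5649 -0.5163  1.9243  0.3934  0.7489 -0.6571] F [-1.0962  0.8698  0.0839] op 1.0
(0.4918, 0.1375, 0.25, 0) -> d [-0.23 -5.41 -0.05] turn 0.7
```

View pics/w15.png

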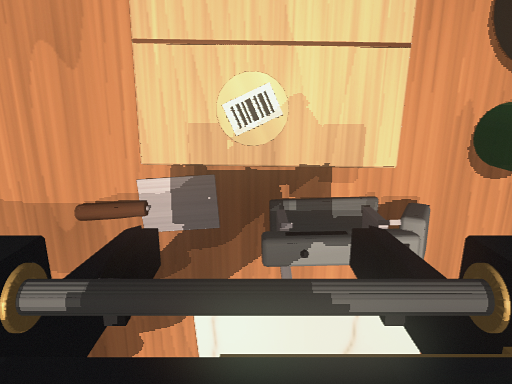

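```bash
python3 - <<'E'
from h import *
import pickle
p=pickle.load(open('pics/w15.pkl','rb')); print('c4',ray(p,(252.5,109),.072))
go((.4918,.1375,.042,0))
E
```

```text
c4 [0.4919 0.1379 0.072 ]
t 29.23 pos [0.4947 0.0834 0.2492] yaw 0.69 q [ 0.0719  0.5649 -0.5163  1.9243  0.3934  0.7489 -0.6571] F [-1.0962  0.8698  0.0839] op 1.0
(0.4918, 0.1375, 0.042, 0) -> d [-0.28 -5.31 20.74] turn 0.7
```

send_rows(
  series=[
    {"delta_pos":[-0.2,-2.7,1.5],"turn":0.5,"jaw":0},
    {"delta_pos":[-0.3,-5.3,3],"turn":0.5,"jaw":0},
    {"delta_pos":[-0.3,-5.3,6],"turn":0.5,"jaw":0},
    {"delta_pos":[-0.3,-5.3,9],"turn":0.5,"jaw":0},
    {"delta_pos":[-0.3,-5.3,12],"turn":0.5,"jaw":0},
    {"delta_pos":[-0.3,-5.3,14],"turn":0.5,"jaw":0},
    {"delta_pos":[-0.3,-5.3,15],"turn":0.5,"jaw":0},
    {"delta_pos":[-0.3,-5.3,15],"turn":0.5,"jaw":0},
  ],
)

```text
clock: 29.9
tool_pos: [0.4908, 0.128, 0.0961]
eef_rot: [1.0, -0.004, -0.002, 0.001]
contact_force: [0.6, -0.6, -0.9]
opening: 0.994
```

```bash
python3 - <<'E'
from h import *
go((.4918,.1375,.042,0)); snap('wrist','w16')
E
```

```text
t 29.9 pos [0.4908 0.128  0.0961] yaw -0.41 q [-0.1665  0.8079 -0.2966  2.0311  0.5921  0.3905 -0.9392] F [ 0.6227 -0.6439 -0.939 ] op 0.994
(0.4918, 0.1375, 0.042, 0) -> d [ 0.11 -0.96  5.41] turn -0.4
```

View pics/w16.png

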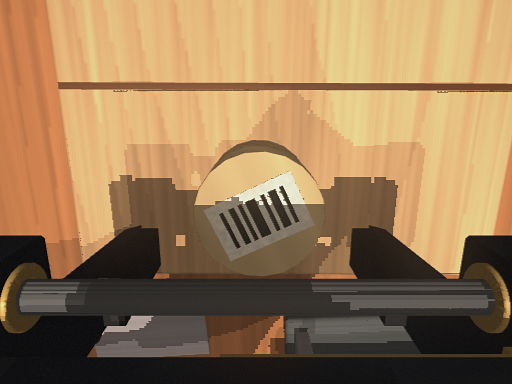

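send_rows(
  series=[
    {"delta_pos":[0.1,-0.5,0],"turn":0,"jaw":0},
    {"delta_pos":[0.1,-0.5,0],"turn":0,"jaw":0},
    {"delta_pos":[0.1,-0.5,0],"turn":0,"jaw":0},
  ],
)

```text
clock: 30.2
tool_pos: [0.4934, 0.1353, 0.0991]
eef_rot: [1.0, -0.003, 0.001, -0.001]
contact_force: [-0.2, -0.8, 0.0]
opening: 1.003
```

```bash
python3 - <<'E'
from h import *
go((.4918,.1375,.042,0))
E
```

```text
t 30.2 pos [0.4934 0.1353 0.0991] yaw -0.36 q [-0.1742  0.8043 -0.3018  2.0227  0.5876  0.3962 -0.9435] F [-0.1915 -0.7805  0.0181] op 1.003
(0.4918, 0.1375, 0.042, 0) -> d [-0.18 -0.22  5.71] turn -0.4
```

send_rows(
  series=[
    {"delta_pos":[-0.2,-0.2,1.5],"turn":0,"jaw":0},
    {"delta_pos":[-0.2,-0.2,3],"turn":0,"jaw":0},
    {"delta_pos":[-0.2,-0.2,4.5],"turn":0,"jaw":0},
    {"delta_pos":[-0.2,-0.2,5.3],"turn":0,"jaw":0},
    {"delta_pos":[-0.2,-0.2,5.7],"turn":0,"jaw":0},
    {"delta_pos":[-0.2,-0.2,5.7],"turn":0,"jaw":0},
    {"delta_pos":[-0.2,-0.2,5.7],"turn":0,"jaw":0},
    {"delta_pos":[-0.2,-0.2,5.7],"turn":0,"jaw":0},
  ],
)

```text
clock: 30.87
tool_pos: [0.491, 0.1368, 0.0417]
eef_rot: [1.0, -0.003, 0.001, -0.0]
contact_force: [0.2, 0.8, 0.0]
opening: 1.002
```

send_rows(
  series=[
    {"delta_pos":[0,0,0],"turn":0,"jaw":0.1},
    {"delta_pos":[0,0,0],"turn":0,"jaw":0.2},
    {"delta_pos":[0,0,0],"turn":0,"jaw":0.3},
    {"delta_pos":[0,0,0],"turn":0,"jaw":0.4},
    {"delta_pos":[0,0,0],"turn":0,"jaw":0.5},
    {"delta_pos":[0,0,0],"turn":0,"jaw":0.6},
    {"delta_pos":[0,0,0],"turn":0,"jaw":0.6},
    {"delta_pos":[0,0,0],"turn":0,"jaw":0.6},
  ],
  force=10,
)

```text
clock: 31.53
tool_pos: [0.491, 0.1368, 0.0412]
eef_rot: [1.0, -0.003, 0.0, -0.0]
contact_force: [2.3, 0.4, 4.4]
opening: 0.717
```

```bash
python3 - <<'E'
from h import *
go((.4918,.1375,.042,0))
E
```

```text
t 31.53 pos [0.491  0.1368 0.0412] yaw -0.37 q [-0.2469  0.9062 -0.1905  2.0435  0.6502  0.2491 -1.0068] F [2.2828 0.4419 4.4034] op 0.717
(0.4918, 0.1375, 0.042, 0) -> d [ 0.08 -0.07 -0.08] turn -0.4
```

send_rows(
  series=[
    {"delta_pos":[0,0,-0.5],"turn":0,"jaw":0.6},
    {"delta_pos":[0,0,-1],"turn":0,"jaw":0.6},
    {"delta_pos":[0,0,-2],"turn":0,"jaw":0.6},
    {"delta_pos":[0,0,-3.5],"turn":0,"jaw":0.6},
    {"delta_pos":[0,0,-5.5],"turn":0,"jaw":0.6},
    {"delta_pos":[0,0,-8],"turn":0,"jaw":0.6},
    {"delta_pos":[0,0,-10.5],"turn":0,"jaw":0.6},
    {"delta_pos":[0,0,-13],"turn":0,"jaw":0.6},
  ],
)

```text
clock: 32.2
tool_pos: [0.4894, 0.1362, 0.172]
eef_rot: [1.0, -0.003, -0.001, 0.0]
contact_force: [1.2, 0.0, -2.7]
opening: 0.723
```

send_rows(
  series=[
    {"delta_pos":[0,0,-2.5],"turn":0,"jaw":0.6},
    {"delta_pos":[0,1.5,-5],"turn":0,"jaw":0.6},
    {"delta_pos":[0,4,-7],"turn":0,"jaw":0.6},
    {"delta_pos":[0,7,-8],"turn":0,"jaw":0.6},
    {"delta_pos":[0,10,-8],"turn":0,"jaw":0.6},
    {"delta_pos":[0,13,-8],"turn":0,"jaw":0.6},
    {"delta_pos":[0,16.5,-8],"turn":0,"jaw":0.6},
    {"delta_pos":[0,20,-8],"turn":0,"jaw":0.6},
  ],
)

```text
clock: 32.87
tool_pos: [0.4879, -0.0646, 0.2511]
eef_rot: [1.0, -0.003, -0.001, 0.0]
contact_force: [1.1, -0.6, -2.5]
opening: 0.72
```

```bash
python3 - <<'E'
from h import *
go((.496,-.155,.25,4),(.496,-.155,.06,4))
E
```

```text
t 32.87 pos [ 0.4879 -0.0646  0.2511] yaw -0.29 q [ 0.3846  0.5563 -0.5415  1.9435  0.4095  0.7531 -0.3998] F [ 1.1117 -0.5771 -2.4602] op 0.72
(0.496, -0.155, 0.25, 4) -> d [0.86 9.03 0.11] turn -4.3
(0.496, -0.155, 0.06, 4) -> d [ 0.88  9.03 19.11] turn -4.3
```

send_rows(
  series=[
    {"delta_pos":[0.3,3,0],"turn":-2,"jaw":0.6},
    {"delta_pos":[0.6,6,1],"turn":-4,"jaw":0.6},
    {"delta_pos":[0.9,9,3],"turn":-4.3,"jaw":0.6},
    {"delta_pos":[0.9,9,6],"turn":-4.3,"jaw":0.6},
    {"delta_pos":[0.9,9,9],"turn":-4.3,"jaw":0.6},
    {"delta_pos":[0.9,9,12],"turn":-4.3,"jaw":0.6},
    {"delta_pos":[0.9,9,15],"turn":-4.3,"jaw":0.6},
    {"delta_pos":[0.9,9,17],"turn":-4.3,"jaw":0.6},
  ],
)

```text
clock: 33.53
tool_pos: [0.4956, -0.1532, 0.0786]
eef_rot: [0.999, 0.034, -0.002, -0.0]
contact_force: [-0.6, 0.1, -3.3]
opening: 0.721
```

send_rows(
  series=[
    {"delta_pos":[0,0,0.5],"turn":0,"jaw":0.6},
    {"delta_pos":[0,0,1],"turn":0,"jaw":0.6},
    {"delta_pos":[0,0,1.2],"turn":0,"jaw":0.6},
    {"delta_pos":[0,0,1.2],"turn":0,"jaw":0.6},
    {"delta_pos":[0,0,1.2],"turn":0,"jaw":0.6},
  ],
)

```text
clock: 33.95
tool_pos: [0.4983, -0.1535, 0.0701]
eef_rot: [0.999, 0.034, 0.001, 0.0]
contact_force: [0.4, 0.0, -2.5]
opening: 0.724
```

```bash
python3 - <<'E'
from h import *
go((.496,-.155,.0432,4))
snap('wrist','w17')
E
```

```text
t 33.95 pos [ 0.4983 -0.1535  0.0701] yaw 3.92 q [ 0.3996  0.8664 -0.3147  2.0016  0.6932  0.3781 -0.3966] F [ 0.4     0.0001 -2.4619] op 0.724
(0.496, -0.155, 0.0432, 4) -> d [-0.25  0.13  2.69] turn -0.1
```

View pics/w17.png

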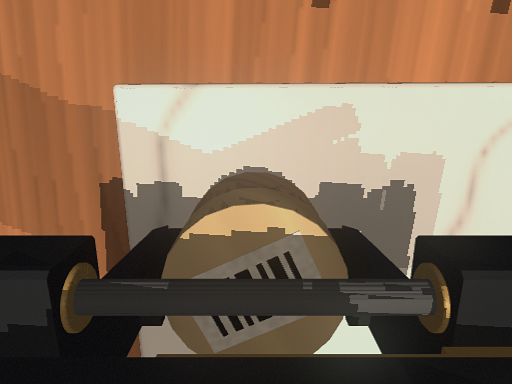

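send_rows(
  series=[
    {"delta_pos":[0,0,0.4],"turn":0,"jaw":0.6},
    {"delta_pos":[0,0,0.8],"turn":0,"jaw":0.6},
    {"delta_pos":[0,0,1.2],"turn":0,"jaw":0.6},
    {"delta_pos":[0,0,1.6],"turn":0,"jaw":0.6},
    {"delta_pos":[0,0,2],"turn":0,"jaw":0.6},
    {"delta_pos":[0,0,2.3],"turn":0,"jaw":0.6},
    {"delta_pos":[0,0,2.5],"turn":0,"jaw":0.6},
    {"delta_pos":[0,0,2.5],"turn":0,"jaw":0.6},
  ],
)

```text
clock: 34.67
tool_pos: [0.4975, -0.1533, 0.0436]
eef_rot: [0.999, 0.034, -0.0, 0.0]
contact_force: [-0.1, 0.2, -2.2]
opening: 0.72
```

send_rows(
  series=[
    {"delta_pos":[0,0,0.1],"turn":0,"jaw":0.6},
    {"delta_pos":[0,0,0.1],"turn":0,"jaw":0.6},
    {"delta_pos":[0,0,0.1],"turn":0,"jaw":0.6},
  ],
)

```text
clock: 34.92
tool_pos: [0.4976, -0.1533, 0.0432]
eef_rot: [0.999, 0.034, 0.0, 0.0]
contact_force: [-0.9, 0.3, 1.0]
opening: 0.722
```

send_rows(
  series=[
    {"delta_pos":[0,0,0.1],"turn":0,"jaw":0.6},
    {"delta_pos":[0,0,0.1],"turn":0,"jaw":0.6},
    {"delta_pos":[0,0,0.1],"turn":0,"jaw":0.6},
  ],
)

```text
clock: 35.17
tool_pos: [0.4976, -0.1534, 0.0428]
eef_rot: [0.999, 0.034, 0.0, 0.0]
contact_force: [-1.6, 0.6, 8.6]
opening: 0.719
```

Set down; releasing, then to c2.

send_rows(
  series=[
    {"delta_pos":[0,0,-0.1],"turn":0,"jaw":0.2},
    {"delta_pos":[0,0,-0.1],"turn":0,"jaw":0.1},
    {"delta_pos":[0,0,-0.1],"turn":0,"jaw":0},
    {"delta_pos":[0,0,-0.1],"turn":0,"jaw":0},
    {"delta_pos":[0,0,-0.1],"turn":0,"jaw":0},
    {"delta_pos":[0,0,-0.1],"turn":0,"jaw":0},
    {"delta_pos":[0,0,-1],"turn":0,"jaw":0},
    {"delta_pos":[0,0,-3],"turn":0,"jaw":0},
  ],
)

```text
clock: 35.83
tool_pos: [0.4964, -0.153, 0.071]
eef_rot: [0.999, 0.035, -0.002, -0.0]
contact_force: [-0.4, 0.0, 0.7]
opening: 0.999
```

send_rows(
  series=[
    {"delta_pos":[0,0,-3],"turn":0,"jaw":0},
    {"delta_pos":[0,0,-6],"turn":0,"jaw":0},
    {"delta_pos":[0,0,-9],"turn":0,"jaw":0},
    {"delta_pos":[0,-1,-12],"turn":0,"jaw":0},
    {"delta_pos":[0,-3,-15],"turn":0,"jaw":0},
    {"delta_pos":[0,-6,-17],"turn":0,"jaw":0},
    {"delta_pos":[0,-9.5,-17.5],"turn":2,"jaw":0},
    {"delta_pos":[0,-13,-17.5],"turn":4,"jaw":0},
  ],
)

```text
clock: 36.5
tool_pos: [0.4894, -0.0228, 0.2495]
eef_rot: [1.0, -0.002, 0.002, 0.0]
contact_force: [1.1, 0.4, -0.4]
opening: 1.0
```

```bash
python3 - <<'E'
from h import *
go((.462,.299,.25,0))
snap('side','s18')
E
```

```text
t 36.5 pos [ 0.4894 -0.0228  0.2495] yaw -0.28 q [ 0.3006  0.5537 -0.5423  1.9566  0.4167  0.7377 -0.4932] F [ 1.0656  0.4452 -0.3989] op 1.0
(0.462, 0.299, 0.25, 0) -> d [ -2.9  -32.16  -0.06] turn -0.3
```

View pics/s18.png

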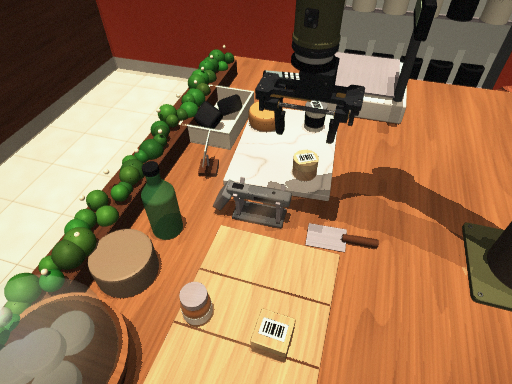

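send_rows(
  series=[
    {"delta_pos":[-0.3,-3.2,0],"turn":0,"jaw":0},
    {"delta_pos":[-0.6,-6.4,0],"turn":0,"jaw":0},
    {"delta_pos":[-0.9,-9.6,0],"turn":0,"jaw":0},
    {"delta_pos":[-1.2,-13,0],"turn":0,"jaw":0},
    {"delta_pos":[-1.5,-16.5,0],"turn":0,"jaw":0},
    {"delta_pos":[-1.8,-20,0],"turn":0,"jaw":0},
    {"delta_pos":[-2.1,-23,0],"turn":0,"jaw":0},
    {"delta_pos":[-2.4,-25,0],"turn":0,"jaw":0},
  ],
)

```text
clock: 37.22
tool_pos: [0.464, 0.2301, 0.2477]
eef_rot: [1.0, 0.001, 0.0, -0.001]
contact_force: [0.5, 0.3, -0.3]
opening: 0.999
```

send_rows(
  series=[
    {"delta_pos":[0,0,0],"turn":0,"jaw":0},
    {"delta_pos":[0,0,0],"turn":0,"jaw":0},
    {"delta_pos":[0,0,0],"turn":0,"jaw":0},
  ],
)

```text
clock: 37.47
tool_pos: [0.465, 0.2247, 0.247]
eef_rot: [1.0, -0.001, -0.0, 0.001]
contact_force: [-0.6, -0.2, -0.1]
opening: 1.003
```

```bash
python3 - <<'E'
from h import *
import pickle
im,p=snap('wrist','w19'); pickle.dump({k:np.array(v) for k,v in p.items()},open('pics/w19.pkl','wb'))
z=im[20:220,160:360]; cv2.imwrite('pics/w19z.png',cv2.resize(z,None,fx=3,fy=3,interpolation=cv2.INTER_CUBIC))
go((.462,.299,.25,0))
E
```

```text
t 37.52 pos [0.4653 0.2243 0.2469] yaw -0.19 q [-0.2222  0.5868 -0.5071  1.8823  0.3966  0.7745 -0.95  ] F [ 0.5309 -0.4846  0.2866] op 0.999
(0.462, 0.299, 0.25, 0) -> d [-0.35 -7.47 -0.32] turn -0.2
```

View pics/w19z.png

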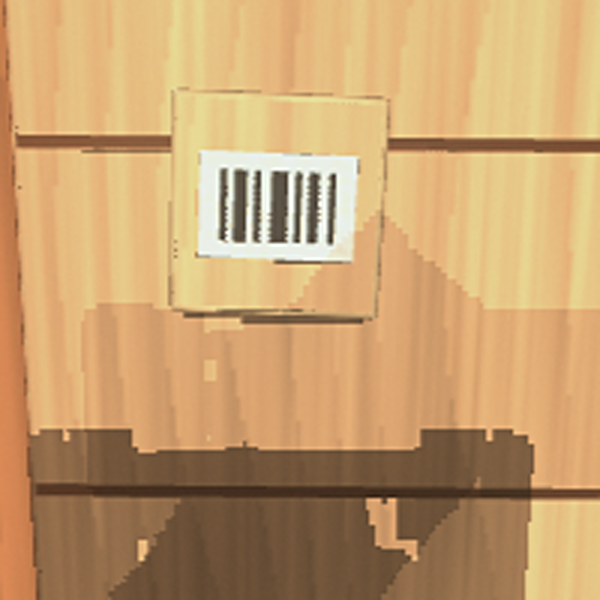

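```bash
python3 - <<'E'
from h import *
import pickle
p=pickle.load(open('pics/w19.pkl','rb'))
f=lambda u,v:ray(p,(160+(u+.5)/3-.5,20+(v+.5)/3-.5),.066)
C=np.array([f(*c) for c in [(172,88),(388,99),(376,318),(170,310)]]);print(C,C.mean(0),f(278,206))
for i in range(4):
    d=C[(i+1)%4]-C[i]; print(np.linalg.norm(d),np.degrees(np.arctan2(d[1],d[0])))
L=np.array([f(*c) for c in [(200,150),(358,158),(353,263),(196,256)]]); d=L[1]-L[0];print(np.degrees(np.arctan2(d[1],d[0])));d=L[2]-L[3];print(np.degrees(np.arctan2(d[1],d[0])))
go((*C.mean(0)[:2],.042,-3))
E
```

```text
[[0.4315 0.3324 0.066 ]
 [0.4937 0.3293 0.066 ]
 [0.4915 0.2671 0.066 ]
 [0.429  0.2697 0.066 ]] [0.4614 0.2996 0.066 ] [0.4619 0.2998 0.066 ]
0.06226503687651766 -2.894252479923377
0.062223843657581046 -92.0410993252964
0.06258141816252051 177.6588211848524
0.06282402295940612 87.66484583278374
-2.9120293344899655
-2.6369256925993
t 37.52 pos [0.4653 0.2243 0.2469] yaw -0.19 q [-0.2222  0.5868 -0.5071  1.8823  0.3966  0.7745 -0.95  ] F [ 0.5309 -0.4846  0.2866] op 0.999
(np.float64(0.46143138981194604), np.float64(0.2996202661703589), 0.042, -3) -> d [-0.4  -7.57 20.48] turn 2.8
```

send_rows(
  series=[
    {"delta_pos":[-0.2,-2.5,0],"turn":2.5,"jaw":0},
    {"delta_pos":[-0.4,-5,1],"turn":2.5,"jaw":0},
    {"delta_pos":[-0.4,-7.5,3],"turn":2.5,"jaw":0},
    {"delta_pos":[-0.4,-7.5,6],"turn":2.5,"jaw":0},
    {"delta_pos":[-0.4,-7.5,9],"turn":2.5,"jaw":0},
    {"delta_pos":[-0.4,-7.5,12],"turn":2.5,"jaw":0},
    {"delta_pos":[-0.4,-7.5,14],"turn":2.5,"jaw":0},
    {"delta_pos":[-0.4,-7.5,14.5],"turn":2.5,"jaw":0},
  ],
)

```text
clock: 38.18
tool_pos: [0.4603, 0.298, 0.0989]
eef_rot: [1.0, -0.023, -0.002, 0.003]
contact_force: [0.3, -0.9, 0.3]
opening: 0.995
```

send_rows(
  series=[
    {"delta_pos":[0,0,0],"turn":0,"jaw":0},
    {"delta_pos":[0,0,0],"turn":0,"jaw":0},
    {"delta_pos":[0,0,0],"turn":0,"jaw":0},
  ],
)

```text
clock: 38.43
tool_pos: [0.4622, 0.3015, 0.1034]
eef_rot: [1.0, -0.023, 0.001, -0.001]
contact_force: [-0.2, 0.1, -0.5]
opening: 0.999
```

```bash
python3 - <<'E'
from h import *
go((.4614,.2996,.042,-2.5))
E
```

```text
t 38.43 pos [0.4622 0.3015 0.1034] yaw -2.63 q [-0.4606  0.8296 -0.3404  1.9003  0.5398  0.5003 -1.2245] F [-0.1908  0.1473 -0.5407] op 0.999
(0.4614, 0.2996, 0.042, -2.5) -> d [-0.08  0.2   6.14] turn -0.1
```

send_rows(
  series=[
    {"delta_pos":[-0.1,0.2,1.5],"turn":0,"jaw":0},
    {"delta_pos":[-0.1,0.2,3],"turn":0,"jaw":0},
    {"delta_pos":[-0.1,0.2,4.5],"turn":0,"jaw":0},
    {"delta_pos":[-0.1,0.2,5.6],"turn":0,"jaw":0},
    {"delta_pos":[-0.1,0.2,6.1],"turn":0,"jaw":0},
    {"delta_pos":[-0.1,0.2,6.1],"turn":0,"jaw":0},
    {"delta_pos":[-0.1,0.2,6.1],"turn":0,"jaw":0},
    {"delta_pos":[-0.1,0.2,6.1],"turn":0,"jaw":0},
  ],
)

```text
clock: 39.1
tool_pos: [0.4605, 0.2998, 0.0418]
eef_rot: [1.0, -0.022, 0.001, -0.0]
contact_force: [-0.4, -0.6, 0.0]
opening: 1.001
```

send_rows(
  series=[
    {"delta_pos":[0,0,0],"turn":0,"jaw":0.1},
    {"delta_pos":[0,0,0],"turn":0,"jaw":0.2},
    {"delta_pos":[0,0,0],"turn":0,"jaw":0.3},
    {"delta_pos":[0,0,0],"turn":0,"jaw":0.4},
    {"delta_pos":[0,0,0],"turn":0,"jaw":0.5},
    {"delta_pos":[0,0,0],"turn":0,"jaw":0.6},
    {"delta_pos":[0,0,0],"turn":0,"jaw":0.6},
    {"delta_pos":[0,0,0],"turn":0,"jaw":0.6},
  ],
  force=10,
)

```text
clock: 39.77
tool_pos: [0.4606, 0.2995, 0.0412]
eef_rot: [1.0, -0.023, 0.001, -0.0]
contact_force: [1.5, -0.5, 3.5]
opening: 0.705
```

```bash
python3 - <<'E'
from h import *
go((.4614,.2996,.042,-2.5))
E
```

```text
t 39.77 pos [0.4606 0.2995 0.0412] yaw -2.58 q [-0.5111  0.9296 -0.2532  1.9228  0.6018  0.3634 -1.2802] F [ 1.5283 -0.5058  3.506 ] op 0.705
(0.4614, 0.2996, 0.042, -2.5) -> d [ 0.08 -0.02 -0.08] turn -0.1
```

send_rows(
  series=[
    {"delta_pos":[0,0,-0.5],"turn":0,"jaw":0.6},
    {"delta_pos":[0,0,-1],"turn":0,"jaw":0.6},
    {"delta_pos":[0,0,-2],"turn":0,"jaw":0.6},
    {"delta_pos":[0,0,-3.5],"turn":0,"jaw":0.6},
    {"delta_pos":[0,0,-5.5],"turn":0,"jaw":0.6},
    {"delta_pos":[0,0,-8],"turn":0,"jaw":0.6},
    {"delta_pos":[0,0,-10.5],"turn":0,"jaw":0.6},
    {"delta_pos":[0,0,-13],"turn":0,"jaw":0.6},
  ],
)

```text
clock: 40.43
tool_pos: [0.4591, 0.299, 0.1725]
eef_rot: [1.0, -0.022, -0.001, 0.0]
contact_force: [0.9, 0.1, -3.8]
opening: 0.702
```

send_rows(
  series=[
    {"delta_pos":[0,0,-2.5],"turn":0,"jaw":0.6},
    {"delta_pos":[0,1.5,-5],"turn":0,"jaw":0.6},
    {"delta_pos":[0,4,-7],"turn":0,"jaw":0.6},
    {"delta_pos":[0.3,7,-8],"turn":0,"jaw":0.6},
    {"delta_pos":[0.6,10,-8],"turn":0,"jaw":0.6},
    {"delta_pos":[0.9,13,-8],"turn":0,"jaw":0.6},
    {"delta_pos":[1.2,16.5,-8],"turn":0,"jaw":0.6},
    {"delta_pos":[1.5,20,-8],"turn":0,"jaw":0.6},
  ],
)

```text
clock: 41.1
tool_pos: [0.465, 0.0975, 0.2515]
eef_rot: [1.0, -0.022, -0.0, 0.0]
contact_force: [0.6, -0.6, -2.8]
opening: 0.7
```

```bash
python3 - <<'E'
from h import *
go((.5035,-.26,.25,4))
snap('side','s20')
E
```

```text
t 41.1 pos [0.465  0.0975 0.2515] yaw -2.48 q [ 0.0406  0.5319 -0.5285  1.9904  0.3978  0.7216 -0.7746] F [ 0.6066 -0.6217 -2.8043] op 0.7
(0.5035, -0.26, 0.25, 4) -> d [ 5.39 35.55  0.17] turn -6.5
```

View pics/s20.png

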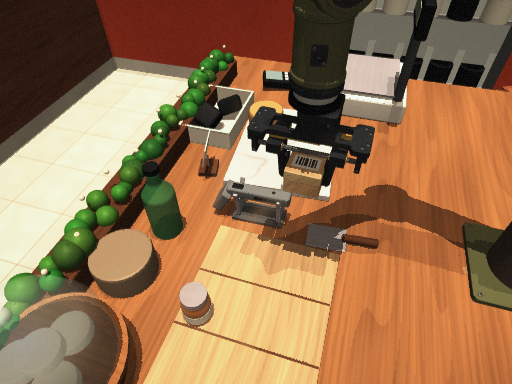

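send_rows(
  series=[
    {"delta_pos":[0.5,3.5,0],"turn":0,"jaw":0.6},
    {"delta_pos":[1,7,0],"turn":0,"jaw":0.6},
    {"delta_pos":[1.5,10.5,0],"turn":-1,"jaw":0.6},
    {"delta_pos":[2,14,0],"turn":-2,"jaw":0.6},
    {"delta_pos":[2.5,17.5,0],"turn":-3,"jaw":0.6},
    {"delta_pos":[3,21,0],"turn":-4,"jaw":0.6},
    {"delta_pos":[3.6,24.5,0],"turn":-5,"jaw":0.6},
    {"delta_pos":[4.2,28,0],"turn":-6,"jaw":0.6},
  ],
)

```text
clock: 41.82
tool_pos: [0.4945, -0.184, 0.2514]
eef_rot: [1.0, 0.031, -0.001, -0.0]
contact_force: [0.1, -0.2, -3.1]
opening: 0.701
```

```bash
python3 - <<'E'
from h import *
go((.5035,-.26,.25,4),(.5035,-.26,.08,4))
snap('side','s21');snap('top','t21')
E
```

```text
t 41.82 pos [ 0.4945 -0.184   0.2514] yaw 3.5 q [ 0.6268  0.6077 -0.5827  1.8433  0.4426  0.8239 -0.1198] F [ 0.0791 -0.1513 -3.0541] op 0.701
(0.5035, -0.26, 0.25, 4) -> d [0.43 7.64 0.14] turn -0.5
(0.5035, -0.26, 0.08, 4) -> d [ 0.45  7.64 17.14] turn -0.5
```

View pics/s21.png

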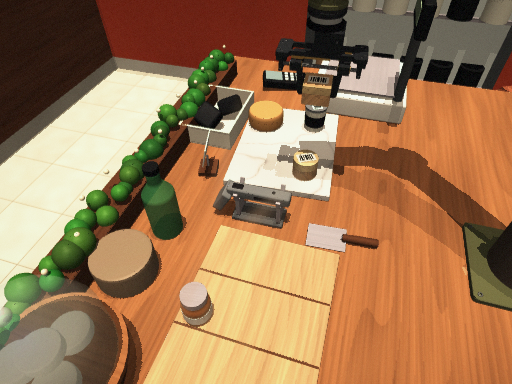

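send_rows(
  series=[
    {"delta_pos":[0.2,2.5,0],"turn":-0.5,"jaw":0.6},
    {"delta_pos":[0.3,5,0],"turn":-0.5,"jaw":0.6},
    {"delta_pos":[0.4,7.5,1],"turn":-0.5,"jaw":0.6},
    {"delta_pos":[0.4,7.5,4],"turn":-0.5,"jaw":0.6},
    {"delta_pos":[0.4,7.5,7],"turn":-0.5,"jaw":0.6},
    {"delta_pos":[0.4,7.5,10],"turn":-0.5,"jaw":0.6},
    {"delta_pos":[0.4,7.5,13],"turn":-0.5,"jaw":0.6},
    {"delta_pos":[0.4,7.5,15],"turn":-0.5,"jaw":0.6},
  ],
)

```text
clock: 42.58
tool_pos: [0.5024, -0.256, 0.0989]
eef_rot: [0.999, 0.035, -0.002, -0.001]
contact_force: [-0.6, -0.8, -3.0]
opening: 0.7
```

send_rows(
  series=[
    {"delta_pos":[0,0,0.6],"turn":0,"jaw":0.6},
    {"delta_pos":[0,0,1.2],"turn":0,"jaw":0.6},
    {"delta_pos":[0,0,1.6],"turn":0,"jaw":0.6},
    {"delta_pos":[0,0,1.8],"turn":0,"jaw":0.6},
    {"delta_pos":[0,0,1.8],"turn":0,"jaw":0.6},
    {"delta_pos":[0,0,1.8],"turn":0,"jaw":0.6},
  ],
)

```text
clock: 43.08
tool_pos: [0.5045, -0.2575, 0.084]
eef_rot: [0.999, 0.034, 0.001, 0.0]
contact_force: [-0.9, 0.0, -2.7]
opening: 0.701
```

```bash
python3 - <<'E'
from h import *
go((.5035,-.259,.0435,4))
snap('wrist','w22')
E
```

```text
t 43.08 pos [ 0.5045 -0.2575  0.084 ] yaw 3.92 q [ 0.6286  0.8844 -0.4107  1.8596  0.6529  0.5336 -0.1541] F [-0.8678  0.006  -2.743 ] op 0.701
(0.5035, -0.259, 0.0435, 4) -> d [-0.12  0.14  4.05] turn -0.1
```

View pics/w22.png

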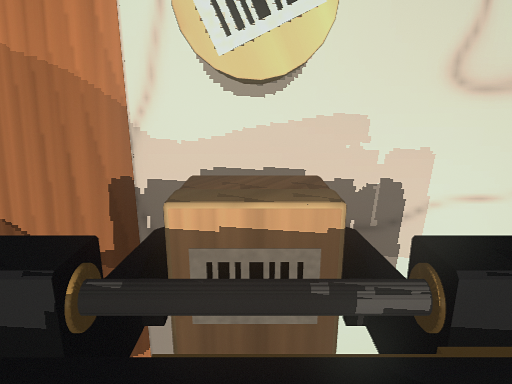

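send_rows(
  series=[
    {"delta_pos":[0,0.1,0.7],"turn":0,"jaw":0.6},
    {"delta_pos":[0,0.1,1.4],"turn":0,"jaw":0.6},
    {"delta_pos":[0,0.1,2.1],"turn":0,"jaw":0.6},
    {"delta_pos":[0,0.1,2.8],"turn":0,"jaw":0.6},
    {"delta_pos":[0,0.1,3.3],"turn":0,"jaw":0.6},
    {"delta_pos":[0,0.1,3.7],"turn":0,"jaw":0.6},
    {"delta_pos":[0,0.1,3.9],"turn":0,"jaw":0.6},
    {"delta_pos":[0,0.1,3.9],"turn":0,"jaw":0.6},
  ],
)

```text
clock: 43.8
tool_pos: [0.5039, -0.2581, 0.0436]
eef_rot: [0.999, 0.034, -0.0, -0.0]
contact_force: [0.4, -0.2, -2.8]
opening: 0.703
```

send_rows(
  series=[
    {"delta_pos":[0,0,0.1],"turn":0,"jaw":0.6},
    {"delta_pos":[0,0,0.1],"turn":0,"jaw":0.6},
    {"delta_pos":[0,0,0.1],"turn":0,"jaw":0.6},
  ],
)

```text
clock: 44.05
tool_pos: [0.5042, -0.2584, 0.0432]
eef_rot: [0.999, 0.034, 0.0, 0.0]
contact_force: [0.4, -1.1, -2.7]
opening: 0.704
```

send_rows(
  series=[
    {"delta_pos":[0,0,0.08],"turn":0,"jaw":0.6},
    {"delta_pos":[0,0,0.08],"turn":0,"jaw":0.6},
    {"delta_pos":[0,0,0.08],"turn":0,"jaw":0.6},
  ],
)

```text
clock: 44.3
tool_pos: [0.5042, -0.2584, 0.0431]
eef_rot: [0.999, 0.034, 0.0, 0.0]
contact_force: [-1.7, 0.6, 6.4]
opening: 0.704
```

send_rows(
  series=[
    {"delta_pos":[0,0,-0.1],"turn":0,"jaw":0.2},
    {"delta_pos":[0,0,-0.1],"turn":0,"jaw":0.1},
    {"delta_pos":[0,0,-0.1],"turn":0,"jaw":0},
    {"delta_pos":[0,0,-0.1],"turn":0,"jaw":0},
    {"delta_pos":[0,0,-0.1],"turn":0,"jaw":0},
    {"delta_pos":[0,0,-0.1],"turn":0,"jaw":0},
    {"delta_pos":[0,0,-1],"turn":0,"jaw":0},
    {"delta_pos":[0,0,-3],"turn":0,"jaw":0},
  ],
)

```text
clock: 44.97
tool_pos: [0.5025, -0.2577, 0.071]
eef_rot: [0.999, 0.035, -0.002, -0.001]
contact_force: [-0.5, -0.6, 0.1]
opening: 1.002
```

send_rows(
  series=[
    {"delta_pos":[0,0,-3],"turn":0,"jaw":0},
    {"delta_pos":[0,0,-6],"turn":0,"jaw":0},
    {"delta_pos":[0,0,-9],"turn":0,"jaw":0},
    {"delta_pos":[0,-1,-12],"turn":0,"jaw":0},
    {"delta_pos":[-1,-4,-15],"turn":0,"jaw":0},
    {"delta_pos":[-3,-8,-17],"turn":0,"jaw":0},
    {"delta_pos":[-5,-12,-18],"turn":0,"jaw":0},
    {"delta_pos":[-6,-16,-18],"turn":0,"jaw":0},
  ],
)

```text
clock: 45.63
tool_pos: [0.4365, -0.1138, 0.2537]
eef_rot: [0.999, 0.033, 0.001, 0.001]
contact_force: [-0.0, 0.7, -0.3]
opening: 1.004
```

send_rows(
  series=[
    {"delta_pos":[0,-4,0],"turn":0,"jaw":0},
    {"delta_pos":[0,-8,0],"turn":0,"jaw":0},
    {"delta_pos":[0,-12,0],"turn":0,"jaw":0},
    {"delta_pos":[0,-16,0],"turn":0,"jaw":0},
    {"delta_pos":[0,-20,0],"turn":0,"jaw":0},
    {"delta_pos":[0,-24,0],"turn":0,"jaw":0},
    {"delta_pos":[0,-28,0],"turn":0,"jaw":0},
    {"delta_pos":[0,-28,0],"turn":0,"jaw":0},
  ],
)

```text
clock: 46.3
tool_pos: [0.4173, 0.1756, 0.2531]
eef_rot: [0.999, 0.041, 0.002, -0.004]
contact_force: [-0.1, -1.2, 0.3]
opening: 0.995
```

```bash
python3 - <<'E'
from h import *
go((.5035,-.259,.0435,4))
a,_=snap('side','s23');b,_=snap('top','t23')
cv2.imwrite('pics/t23z.png',cv2.resize(b[120:260,100:420],None,fx=2.4,fy=2.4,interpolation=cv2.INTER_CUBIC))
E
```

```text
t 46.3 pos [0.4173 0.1756 0.2531] yaw 4.71 q [-0.1165  0.5062 -0.5704  2.0528  0.4167  0.6875 -0.8731] F [-0.1038 -1.21    0.2503] op 0.995
(0.5035, -0.259, 0.0435, 4) -> d [ 4.93 44.2  20.6 ] turn 0.7
```

View pics/s23.png

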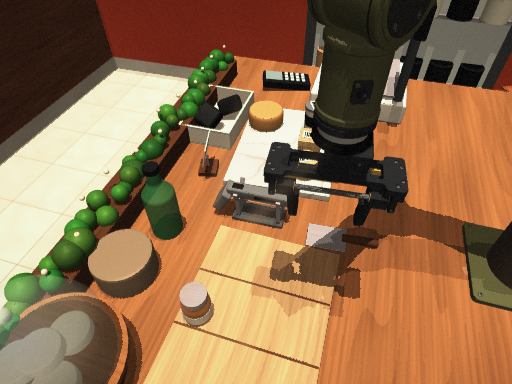

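View pics/t23z.png

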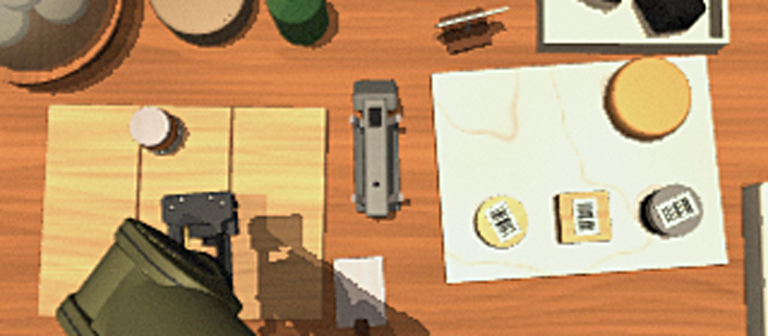

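send_rows(
  series=[
    {"delta_pos":[0,0,0],"turn":0,"jaw":0},
    {"delta_pos":[0,0,0],"turn":0,"jaw":0},
    {"delta_pos":[0,0,0],"turn":0,"jaw":0},
    {"delta_pos":[0,0,0],"turn":0,"jaw":0},
    {"delta_pos":[0,0,0],"turn":0,"jaw":0},
    {"delta_pos":[0,0,0],"turn":0,"jaw":0},
    {"delta_pos":[0,0,0],"turn":0,"jaw":0},
    {"delta_pos":[0,0,0],"turn":0,"jaw":0},
  ],
)

```text
clock: 47.07
tool_pos: [0.4183, 0.1651, 0.2514]
eef_rot: [0.999, 0.034, -0.0, 0.0]
contact_force: [-0.5, 1.4, 0.4]
opening: 1.001
```

```bash
python3 - <<'E'
from h import *
b,T=snap('top','t24')
a=cv2.imread('pics/top0.png')
# scanner and bystanders versus the first picture
for n,(y0,y1,x0,x1) in dict(scanner=(145,220,240,275),wheel=(138,185,350,392),oil=(95,140,205,240),ticket=(118,142,280,315),jar=(160,190,150,180)).items():
    q=cv2.matchTemplate(b[y0-6:y1+6,x0-6:x1+6],a[y0:y1,x0:x1],cv2.TM_CCOEFF_NORMED); _,m,_,l=cv2.minMaxLoc(q); print(n,round(m,3),l[0]-6,l[1]-6)
cv2.imwrite('pics/t24z.png',cv2.resize(b[120:280,230:420],None,fx=3.5,fy=3.5,interpolation=cv2.INTER_CUBIC))
E
```

```text
scanner 0.974 0 0
wheel 0.998 0 0
oil 0.994 0 0
ticket 0.995 0 0
jar 0.997 0 0
```

View pics/t24z.png

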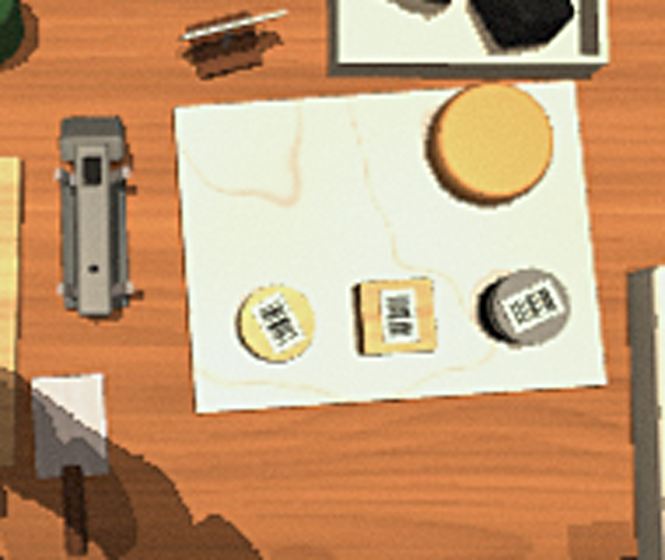

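```bash
python3 - <<'E'
from h import *
print(order.finish_job())
E
```

```text
the job is handed in; nothing more can be done
None
```

The job is handed in, at about 47 s of the 210 s allowed. Three packs were there (c1, c2, c4); c3 was absent.

- **Scanning:** I took the scanner from its rest and aimed it at c1, c2 and c4 in that order, before moving any pack. By my calculation each hold was about 10 cm away and within 3 mm of the line of sight, and lasted at least 1.3 s. The interface gives no read signal, so I could not confirm the reads directly.
- **Scanner back:** I laid it in its rest within about 1 mm of where I gripped it. The last top picture shows it with no pixel shift from the first.
- **Packs:** I moved each one with a 10 N grip and lowered it until it just touched, with contact forces under 10 N. The last top picture shows all three upright, label up, apart and wholly on the slab's near half.
- **Everything else:** wheel, jar, oil bottle and ticket stand showed no pixel shift. The spatula I judged only by eye, and it looked unmoved. The gripper was open and clear of everything.

No check failed, and I saw no pack knocked aside.

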